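Sign the bins and sort the returned medicines

ROBOT

A 6-joint arm with a two-finger parallel gripper is mounted at the origin on a cart in front of the work surface, level with it; the furniture and walls round the work are solid. World frame = base frame: x ahead of the robot, y to its left, z up, the work surface at z = 0. Lengths are in mm, angles in rad, forces in N, time in s.
With the tool pointing down it reaches from about 275 to 825 mm from the base axis. Payload 4.9 kg.
Tool frame: the origin (TCP) lies between the finger pads; the fingertips stand 8 mm ahead of it and the grasp point (between the pads) lies 11 mm behind it; z points along the fingers, x is the direction in which the jaws open and shut, and the axes are right-handed (so a half turn about z gives the same grasp; the last joint's range is limited). The gripper opens to 85 mm and grips with 20 to 120 N. Pads are 22 mm wide; open, the fingers measure 114 mm over their backs; the gripper's body (76 mm by 85 mm) begins 54 mm behind the grasp point. The pads swing forward as they close: fully open they stand 13 mm farther back than shut.
Start: joints at [-1.419, 0.326, -0.193, 1.052, 0, 1.437], TCP at [155.07, -527.704, 239.281] pointing down, gripper open.
Joint ranges: [-2.65, 2.65], [-0.97, 1.79], [-1.3, 1.35], [-1.93, 2.1], [-1.47, 1.37], [-3.14, 3.14]. Speed limits (rad/s): [2.57, 2.57, 3.14, 3.14, 3.14, 3.14].

INTERFACE

Orientations are given as a unit quaternion [w, x, y, z].
In Python, from bench import get_state, capture, finish_job gives the robot as it stands.
- The arm moves only by the tool step_arm, never from a script. Its arguments are lists of equal length, an entry for each row: "linear": the shift along the tool's x, y, z in mm, a list of three; "roll": the turn about the tool's z in degrees. In form: {"linear": [[x, y, z], ...], "roll": [roll, ...]}. A call has exactly 5 rows; each row is the pose to reach, as a shift and turn from the pose commanded when the call began, along the tool's axes at that moment; what a row does not reach only later rows make up. A row lasts 1/12 s, in which the tool goes at most 41.7 mm and 7.16 degrees, less where a joint would pass 70% of its speed; a pose out of reach is approached as far as the arm can. A call with a gripper value outside its range is refused whole. "hand" is the opening, from -1 (shut) to 1 (fully open), set as the call begins (left out, the last holds). The fingers move at their own pace and stop on an object; "grip_force" is the grip in N (left out, the last holds). Time passes only in rows, so rows that repeat a pose let the fingers close, or fill a call up. It gives the time, the measured TCP pose, the force and the opening at its end, in the units of the state.
- get_state(): the state, without advancing time (a new reading comes with each control period).
- capture(name): name is "scene" or "top"; returns a dict with "pixels" (480x640x3 uint8, blue, green, red), "fx", "fy", "cx", "cy" (pixels), "k1" (the pictures are not rectified: a ray, as slopes to the right and down, at radius r is drawn at 1 + k1 r^2 times it, then the intrinsics apply), "extrinsics" (4x4, takes a point from world to camera coordinates). Camera axes: x right, y up, looking along -z (the intrinsics and any distortion apply to the point x, -y, -z); pixel columns grow to the right and rows downward; lengths in mm; the calibration is good to about 2 mm. A picture is of the moment at which its call begins. There is no depth.
- finish_job(): hands the job in, once; it reports no verdict.
The state is a dict: "time_s": time; "joints": joint angles; "qvel": joint speeds; "tau": joint torques, N m; "ee_pos": TCP position; "tool_rot": TCP orientation; "force": force on the tool from outside, world axes, zero at the start; "moment": the same for the moment, N m; "gripper_width": opening from 0.0 (shut) to 1.0 (fully open).
Only numpy, scipy, OpenCV 4.12 (cv2) and the standard library are available. Lean on these libraries where they do the work, as an engineer would, in place of code of your own. Each camera call takes 0.05 s, during which the arm holds its last target.

TASK

First take the three bin signs out of the rack and lean each one back against the low backboard behind the bin of its own colour, standing on the worktop with its picture to the front, sloped enough to stay put. Then sort the medicines from the mat into the bins: brown bottles into the orange bin, ointment pots into the blue one and purple-capped bottles into the purple one, each right down on the bin's floor. Leave the cartons and the tape behind the work alone.

Things in the scene. Friction and masses are not known exactly. Their poses are not given: they have to be found in the camera images.
- backboard: fixed low white board on the worktop, 420 mm long (its y), 110 high, 15 thick, with a 5 mm high foot reaching to x = 90 mm behind it. Origin: bottom of the front face, middle; x points away from the robot through the board, so the front face is x = 0; z up. Its top front edge is rounded by 3 mm
- bin_amber: fixed orange open bin, outside 130 x 130 x 50 high, walls and floor 4 mm. Origin: centre of the underside; axes parallel to the backboard's. The three bins stand in a row 145 mm apart before the backboard in any order, 95 mm clear between bin and board
- bin_pot: fixed blue open bin, outside 130 x 130 x 50 high, walls and floor 4 mm. Origin: centre of the underside; axes parallel to the backboard's. The three bins stand in a row 145 mm apart before the backboard in any order, 95 mm clear between bin and board
- bin_syrup: fixed purple open bin, outside 130 x 130 x 50 high, walls and floor 4 mm. Origin: centre of the underside; axes parallel to the backboard's. The three bins stand in a row 145 mm apart before the backboard in any order, 95 mm clear between bin and board
- rack: fixed grey rack with three wire slots, one sign standing upright in each. Base 190 x 122, slot floor 10 mm above the worktop, slots at x = -60, 0, 60 mm; pairs of wires up to 64 mm high, 11.6 mm clear between. Origin: centre of the underside
- sign_amber_c (a point): centre of a loose sign: stiff white board 100 wide (y) x 180 high (z) x 8 thick (x), 0.12 kg, with orange band and the picture of a brown bottle on its front, which looks along its -x; z points to its top edge, 90 mm above this point. In the rack the front faces the robot and the top edge is free to grip
- sign_pot_c (a point): centre of a loose sign: stiff white board 100 wide (y) x 180 high (z) x 8 thick (x), 0.12 kg, with blue band and the picture of a wide pot on its front, which looks along its -x; z points to its top edge, 90 mm above this point. In the rack the front faces the robot and the top edge is free to grip
- sign_syrup_c (a point): centre of a loose sign: stiff white board 100 wide (y) x 180 high (z) x 8 thick (x), 0.12 kg, with purple band and the picture of a white bottle with a purple cap on its front, which looks along its -x; z points to its top edge, 90 mm above this point. In the rack the front faces the robot and the top edge is free to grip
- amber_1_c (a point): centre of the loose brown screw-cap bottle, 43 mm wide, 90 high; z along its axis, 45 mm from its foot; stands on the mat (if knocked it may lie on its side). May be absent
- amber_2_c (a point): centre of the loose smaller brown screw-cap bottle, 38 wide, 76 high; z along its axis, 38 mm from its foot; stands on the mat (if knocked it may lie on its side). May be absent
- pot_3_c (a point): centre of the loose white ointment pot, 54 wide, 47 high; z along its axis, 23.5 mm from its foot; stands on the mat (if knocked it may lie on its side). May be absent
- pot_8_c (a point): centre of the loose ointment pot with tan lid, 50 wide, 46 high; z along its axis, 23 mm from its foot; stands on the mat (if knocked it may lie on its side). May be absent
- syrup_1_c (a point): centre of the loose white bottle with a purple cap, 44 wide, 120 high, sides straight to 80 mm up; z along its axis, 60 mm from its foot; stands on the mat (if knocked it may lie on its side). May be absent
- syrup_2_c (a point): centre of the loose white bottle with a purple cap, 44 wide, 116 high, sides straight to 80 mm up; z along its axis, 58 mm from its foot; stands on the mat (if knocked it may lie on its side). May be absent
- mat: thin grey mat, fixed, 250 x 190 x 2, on which the medicines stand. Origin: centre of the underside
- tape_stack: upright stack of white tape rolls with green rims, 60 wide, 73 high mm, loose, not to be disturbed. Origin: centre of the underside
- green_carton: dark green carton 58 x 78 x 84 mm, loose, not to be disturbed. Origin: centre of the underside
- tall_carton: tall white, green and blue carton 40 x 46 x 122 mm, loose, not to be disturbed. Origin: centre of the underside

How it is judged:
By the outcome, as a careful person would: the job done as asked, in the order asked, and still so for the second after the job is handed in, with the robot touching nothing.
Of med_amber_1, med_amber_2, med_pot_3, med_pot_8, med_syrup_1, med_syrup_2 only 4 to 6 are there at a start; the rules pass over those that are not, and their reading is None.
At some moment in a run one of med_pot_3, med_pot_8 may be knocked a few centimetres aside while the robot is not near it.
It also fails if it takes over 210 s, if anything falls off the work surface, if the arm or the gripper's body presses on something with over 40 N, if the wrist force passes 120 N, or if a joint passes its speed limit or range.

## Working session

There is one attempt and no reset: what is moved stays moved. The work goes in short steps, Python scripts to look and compute and a tool call to move; the robot and the scene stay as the last step left them, time stands still between calls to the robot, and variables do not carry over. Pictures are saved under pics/ and viewed, and the job is handed in when it is done.

Besides the shell and the picture viewer there is one more tool, called after "Emit:" as name([rows], argument=value, ...), one row to a line, values as JSON. step_arm: Moves the arm, as the interface text tells. Its arguments: {"type":"object","properties":{"linear":{"type":"array"},"roll":{"type":"array"},"hand":{"type":"number"},"grip_force":{"type":"number"}},"required":["linear","roll"]}

```bash
ls -la; mkdir -p pics; cat > h.py <<'E'
import numpy as np, cv2
from bench import get_state, capture
def cam(n):
    c=capture(n); c['E']=np.array(c['extrinsics'],float); c['img']=np.array(c['pixels'],np.uint8); return c
def K(c): return np.array([[c['fx'],0,c['cx']],[0,c['fy'],c['cy']],[0,0,1.]])
def ray(c,u,v):
    d=np.array([c['k1'],0,0,0,0.])
    p=cv2.undistortPointsIter(np.array([[[u,v]]],float),K(c),d,None,None,(3,50,1e-10)).ravel()
    R=c['E'][:3,:3];t=c['E'][:3,3]
    return -R.T@t, R.T@np.array([p[0],-p[1],-1.])
def onz(c,u,v,z):
    o,d=ray(c,u,v); return o+d*(z-o[2])/d[2]
def proj(c,P):
    P=np.atleast_2d(np.array(P,float)); q=(c['E'][:3,:3]@P.T).T+c['E'][:3,3]
    x=q[:,0]/-q[:,2]; y=-q[:,1]/-q[:,2]; s=1+c['k1']*(x*x+y*y)
    return np.c_[c['fx']*x*s+c['cx'],c['fy']*y*s+c['cy']]
def tri(c1,p1,c2,p2):
    o1,d1=ray(c1,*p1);o2,d2=ray(c2,*p2)
    A=np.c_[d1,-d2]; s=np.linalg.lstsq(A,o2-o1,rcond=None)[0]
    a=o1+d1*s[0];b=o2+d2*s[1]; return (a+b)/2,np.linalg.norm(a-b)
E
python3 - <<'E'
from h import *
np.set_printoptions(suppress=True,precision=3)
print(get_state())
for n in("scene","top"):
    c=cam(n); cv2.imwrite(f"pics/{n}0.png",c['img']); print(n,c['fx'],c['fy'],c['cx'],c['cy'],c['k1'],"\n",c['E'],ray(c,320,240))
E
```

```text
total 12
drwxr-xr-x  3 agent agent 4096 Dec  6 08:58 .
drwxr-xr-x 23 root  root  4096 Dec  6 08:58 ..
drwxr-xr-x  2 agent agent 4096 Dec  6 08:58 pics
{'time_s': 0.0, 'joints': array([-1.419,  0.327, -0.194,  1.052,  0.   ,  1.437]), 'qvel': array([ 0.001,  0.002, -0.   , -0.001,  0.001,  0.   ]), 'tau': array([ -0.001, -44.34 ,  26.244,   0.015,  -0.   ,   0.   ]), 'ee_pos': array([ 154.995, -527.115,  238.5  ]), 'tool_rot': array([-0.001,  0.801, -0.599, -0.001]), 'force': array([-0.139, -0.049, -0.494]), 'moment': array([0.071, 0.057, 0.004]), 'gripper_width': 1.0002644087077366}
scene 526.5258287369925 526.5258287369925 322.80768114589097 240.06923830946346 -0.11857715912133014 
 [[   -0.866    -0.499    -0.016   530.152]
 [    0.323    -0.585     0.744  -276.739]
 [   -0.381     0.639     0.668 -1032.47 ]
 [    0.        0.        0.        1.   ]] (array([155.696, 762.45 , 904.472]), array([ 0.385, -0.636, -0.668]))
top 452.8088505687143 452.8088505687143 319.71795973331695 236.3516926871491 -0.05337840967363156 
 [[    0.026    -1.       -0.007    -3.083]
 [    0.986     0.024     0.164  -614.088]
 [   -0.163    -0.011     0.987 -1310.004]
 [    0.        0.        0.        1.   ]] (array([ 391.691,   -2.563, 1392.766]), array([ 0.155,  0.01 , -0.988]))
```

View pics/scene0.png

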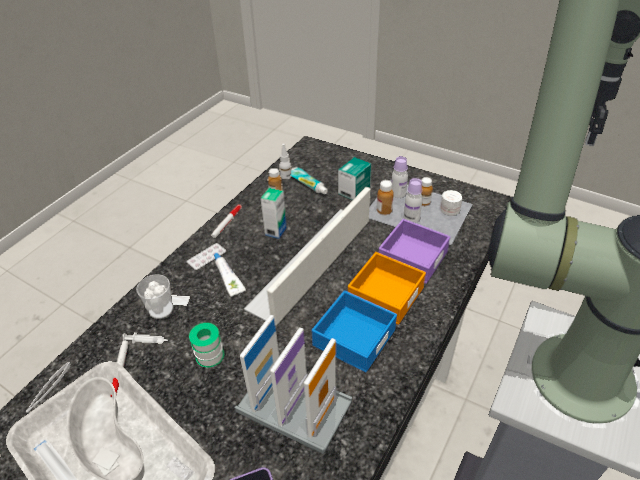

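View pics/top0.png

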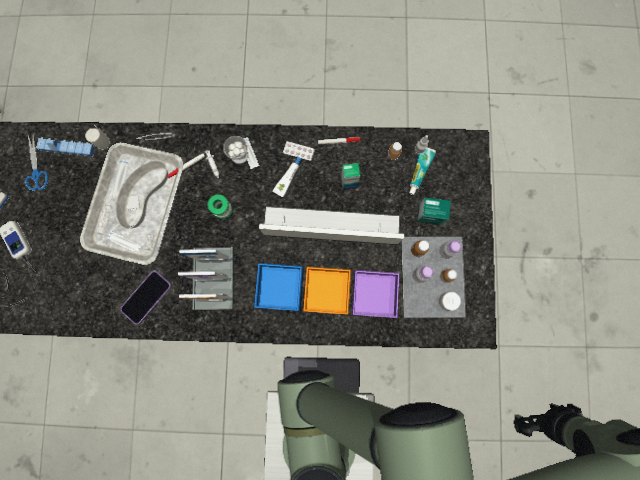

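```bash
python3 - <<'E'
from h import *
a=cv2.imread("pics/top0.png")[190:330,170:480]; cv2.imwrite("pics/topz.png",cv2.resize(a,None,fx=2.58,fy=2.58,interpolation=cv2.INTER_CUBIC))
b=cv2.imread("pics/scene0.png")[290:460,220:420]; cv2.imwrite("pics/scz.png",cv2.resize(b,None,fx=3.5,fy=3.5,interpolation=cv2.INTER_CUBIC))
b=cv2.imread("pics/scene0.png")[140:260,330:490]; cv2.imwrite("pics/scz2.png",cv2.resize(b,None,fx=5,fy=5,interpolation=cv2.INTER_CUBIC))
E
```

```text
(no output)
```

View pics/topz.png

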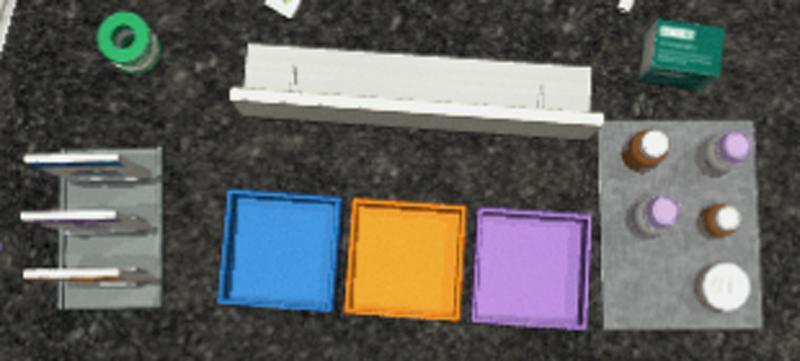

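View pics/scz.png

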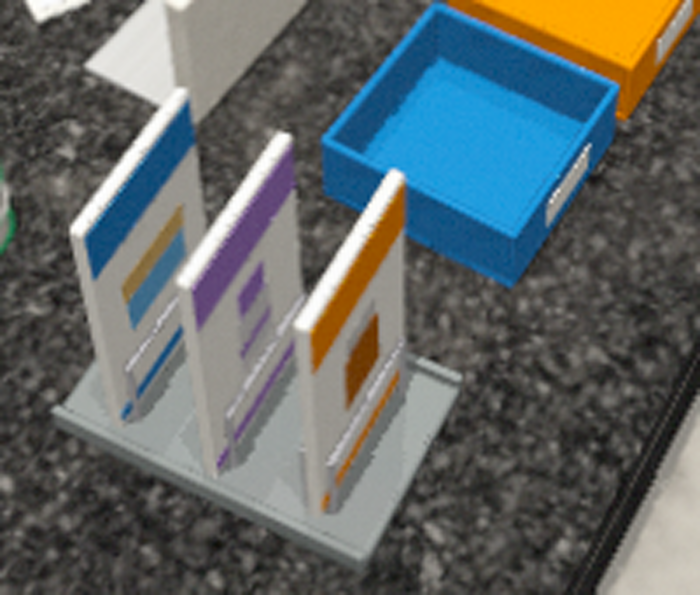

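View pics/scz2.png

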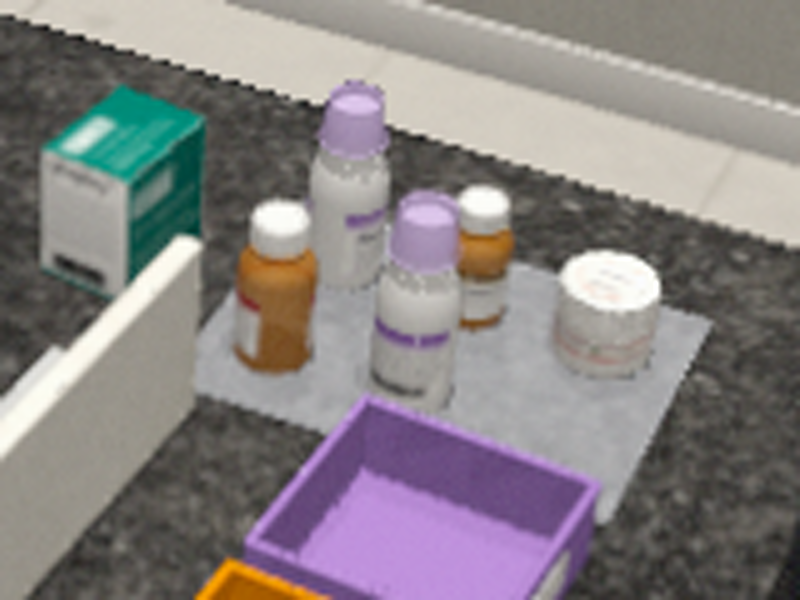

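```bash
python3 - <<'E'
from h import *
np.set_printoptions(suppress=True,precision=1)
T=cam("top");S=cam("scene")
def tz(x,y): return 170+x/2.58,190+y/2.58
def sz(x,y): return 220+x/3.5,290+y/3.5
def sz2(x,y): return 330+x/5,140+y/5
hsv=cv2.cvtColor(T['img'],cv2.COLOR_BGR2HSV)
for n,lo,hi in(("blue",(98,120,60),(115,255,255)),("orange",(8,150,60),(25,255,255)),("purple",(125,80,60),(150,255,255))):
    m=cv2.inRange(hsv,lo,hi); m[:230]=0
    m=cv2.morphologyEx(m,cv2.MORPH_CLOSE,np.ones((5,5)))
    c=max(cv2.findContours(m,0,2)[0],key=cv2.contourArea)
    b=cv2.boxPoints(cv2.minAreaRect(c)); P=np.array([onz(T,u,v,50)for u,v in b])
    e=np.diff(np.r_[P,P[:1]],axis=0)[:,:2]
    print(n,P.mean(0),np.linalg.norm(e,axis=1),np.degrees(np.arctan2(e[:,1],e[:,0])))
print("board top front", onz(T,*tz(230,97),110),onz(T,*tz(602,124),110), "back",onz(T,*tz(233,88),110),onz(T,*tz(604,114),110))
for n,a,b in(("blue",(23,158),(120,160)),("pur",(21,216),(117,216)),("or",(23,274),(119,274))):
    print(n,onz(T,*tz(*a),190),onz(T,*tz(*b),190))
for n,a,b in(("blue",(75,232),(182,92)),("pur",(182,285),(287,138)),("or",(300,330),(400,175))):
    print("scene",n,onz(S,*sz(*a),190),onz(S,*sz(*b),190))
print("mat",[onz(T,*tz(*p),2) for p in((597,122),(752,122),(761,328),(602,328))])
for n,p,h in(("amb1",(655,144),92),("syr far",(735,146),122),("syr near",(663,212),120),("amb2",(727,218),78),("pot",(724,287),49)): print(n,onz(T,*tz(*p),h))
for n,p,h in(("amb1",(281,217),92),("syr far",(357,97),122),("syr near",(428,207),120),("amb2",(482,201),78),("pot",(610,282),49)): print("sc",n,onz(S,*sz2(*p),h))
print("rack",[onz(T,*tz(*p),10) for p in((60,150),(160,148),(160,307),(60,308))])
for n,p,h in(("tape",(124,38),73),): print(n,onz(T,*tz(*p),h))
print("board ends scene",[onz(S,*sz(*p),110) for p in((170,0),)])
E
```

```text
blue [461.1 131.9  50. ] [134.1 135.9 133.7 133.9] [ -2.  -93.2 177.2  87. ]
orange [454.3 -13.2  50. ] [133.7 135.  133.5 132.9] [ -2.7 -93.  176.5  87.1]
purple [ 447.8 -156.6   50. ] [133.4 135.5 133.4 133.5] [ -3.  -92.4 176.1  87.6]
board top front [625.4 187.1 110. ] [ 605.  -228.5  110. ] back [635.8 184.2 110. ] [ 616.4 -230.8  110. ]
blue [540.9 389.5 190. ] [541.4 287.1 190. ]
pur [480.2 387.1 190. ] [483.  286.7 190. ]
or [420.6 380.6 190. ] [423.5 281.  190. ]
scene blue [537.1 392.2 190. ] [540.8 296.2 190. ]
scene pur [476.7 391.6 190. ] [479.5 295.2 190. ]
scene or [417.3 385.4 190. ] [420.3 287.8 190. ]
mat [array([ 625.3, -241.5,    2. ]), array([ 629.9, -429.7,    2. ]), array([ 384.1, -434.8,    2. ]), array([ 380.2, -246.8,    2. ])]
amb1 [ 586.7 -291.4   92. ]
syr far [ 582.1 -373.3  122. ]
syr near [ 507.6 -293.1  120. ]
amb2 [ 506.3 -375.2   78. ]
pot [ 429.8 -378.5   49. ]
sc amb1 [ 583.9 -287.5   92. ]
sc syr far [ 578.4 -368.7  122. ]
sc syr near [ 507.2 -295.7  120. ]
sc amb2 [ 502.6 -371.7   78. ]
sc pot [ 426.9 -375.2   49. ]
rack [array([574. , 403.9,  10. ]), array([579.5, 283.1,  10. ]), array([391.2, 272.7,  10. ]), array([386.5, 391. ,  10. ])]
tape [699.  319.7  73. ]
board ends scene [array([629.2, 189.4, 110. ])]
```

```bash
cat > go.py <<'E'
import sys,numpy as np
from bench import get_state
s=get_state(); w,x,y,z=s['tool_rot']
yaw=np.arctan2(2*(x*y+w*z),1-2*(y*y+z*z)); p=np.array(s['ee_pos'])
print("t",round(s['time_s'],1),"p",p.round(1),"yaw",np.degrees(yaw).round(2),"F",np.round(s['force'],1),"w",round(s['gripper_width'],3),"j",np.round(s['joints'],2))
prev=p; 
for a in sys.argv[1:]:
    X,Y,Z,T=map(float,a.split(',')); d=np.array([X,Y,Z])-p; c,sn=np.cos(yaw),np.sin(yaw)
    r=(np.degrees(yaw)-T+90)%180-90 if False else np.degrees(yaw)-T
    print(a,"->",[round(d[0]*c+d[1]*sn,1),round(d[0]*sn-d[1]*c,1),round(-d[2],1)],"roll",round(r,1))
E
python3 go.py 260,-420,310,-43 380,-250,320,-10 430,-50,320,2
```

```text
t 0.2 p [ 155.  -527.3  238.8] yaw -73.63 F [0.  0.2 0.5] w 0.998 j [-1.42  0.33 -0.19  1.05  0.    1.44]
260,-420,310,-43 -> [np.float64(-73.4), np.float64(-131.0), np.float64(-71.2)] roll -30.6
380,-250,320,-10 -> [np.float64(-202.7), np.float64(-294.0), np.float64(-81.2)] roll -63.6
430,-50,320,2 -> [np.float64(-380.5), np.float64(-398.4), np.float64(-81.2)] roll -75.6
```

Emit:
step_arm([
  [-15,-26,-14],
  [-30,-52,-28],
  [-45,-78,-42],
  [-60,-105,-57],
  [-73,-131,-71],
], roll=[-6,-12,-18,-24,-30], hand=-0.25)

```text
time_s: 0.62
ee_pos: [260.8, -419.3, 310.9]
tool_rot: [-0.0, 0.929, -0.369, -0.0]
force: [0.3, -0.6, -0.1]
gripper_width: 0.375
```

```bash
python3 go.py 370,-260,320,-12 430,-50,320,2
```

```text
t 0.6 p [ 260.8 -419.3  310.9] yaw -43.35 F [ 0.3 -0.6 -0.1] w 0.375 j [-1.16  0.18 -0.2   1.19  0.    1.16]
370,-260,320,-12 -> [np.float64(-29.9), np.float64(-190.8), np.float64(-9.1)] roll -31.4
430,-50,320,2 -> [np.float64(-130.5), np.float64(-384.7), np.float64(-9.1)] roll -45.4
```

Emit:
step_arm([
  [-6,-38,-2],
  [-12,-76,-4],
  [-18,-114,-6],
  [-24,-152,-8],
  [-30,-191,-9],
], roll=[-6,-12,-18,-24,-31])

```text
time_s: 1.03
ee_pos: [370.9, -260.2, 319.5]
tool_rot: [0.0, 0.994, -0.108, 0.0]
force: [0.7, -0.6, 0.1]
gripper_width: 0.374
```

```bash
python3 go.py 420,-60,320,2 420,140,300,2 
```

```text
t 1.0 p [ 370.9 -260.2  319.5] yaw -12.35 F [ 0.7 -0.6  0.1] w 0.374 j [-0.77  0.1  -0.28  1.19 -0.    1.01]
420,-60,320,2 -> [np.float64(5.2), np.float64(-206.1), np.float64(-0.5)] roll -14.3
420,140,300,2 -> [np.float64(-37.6), np.float64(-401.5), np.float64(19.5)] roll -14.3
```

Emit:
step_arm([
  [1,-41,0],
  [2,-82,0],
  [3,-123,0],
  [4,-164,0],
  [5,-205,0],
], roll=[-3,-6,-9,-12,-14.3])

```text
time_s: 1.45
ee_pos: [419.9, -60.9, 319.3]
tool_rot: [0.0, 1.0, 0.016, 0.0]
force: [0.9, 0.2, -0.2]
gripper_width: 0.376
```

Emit:
step_arm([
  [1,-41,0],
  [3,-82,0],
  [4,-123,0],
  [6,-164,0],
  [7,-200,0],
], roll=[0,0,0,0,0])

```text
time_s: 1.87
ee_pos: [420.5, 139.7, 319.4]
tool_rot: [-0.0, 1.0, 0.015, 0.0]
force: [0.1, -1.3, 0.5]
gripper_width: 0.376
```

```bash
python3 go.py 420.5,336,300,1.5 420.5,336,166,1.5 
```

```text
t 1.9 p [420.5 139.7 319.4] yaw 1.73 F [ 0.1 -1.3  0.5] w 0.376 j [ 0.15  0.08 -0.3   1.19  0.    1.69]
420.5,336,300,1.5 -> [np.float64(5.9), np.float64(-196.2), np.float64(19.4)] roll 0.2
420.5,336,166,1.5 -> [np.float64(5.9), np.float64(-196.2), np.float64(153.4)] roll 0.2
```

Opening 0.375·85 ≈ 32 mm, so ±16 about a board of ±4: a few mm of margin each side.

Emit:
step_arm([
  [1,-40,0],
  [2,-80,0],
  [4,-120,5],
  [5,-160,12],
  [6,-196,20],
], roll=[0,0,0,0,0])

```text
time_s: 2.28
ee_pos: [421.0, 335.9, 299.2]
tool_rot: [-0.0, 1.0, 0.015, 0.0]
force: [0.9, -0.2, -0.2]
gripper_width: 0.376
```

Emit:
step_arm([
  [0,0,25],
  [0,0,55],
  [0,0,85],
  [0,0,112],
  [0,0,134],
], roll=[0,0,0,0,0])

```text
time_s: 2.7
ee_pos: [420.2, 333.0, 163.0]
tool_rot: [0.001, 1.0, 0.015, -0.001]
force: [0.6, -0.0, 0.5]
gripper_width: 0.375
```

```bash
python3 go.py 420.5,336,166,1.5; python3 - <<'E'
from h import *
c=cam("scene");cv2.imwrite("pics/s1.png",cv2.resize(c['img'][200:460,150:450],None,fx=2.3,fy=2.3,interpolation=2))
E
```

```text
t 2.7 p [420.2 333.  163. ] yaw 1.7 F [ 0.6 -0.   0.5] w 0.375 j [ 0.53  0.37 -0.34  0.86 -0.    2.07]
420.5,336,166,1.5 -> [np.float64(0.4), np.float64(-3.0), np.float64(-3.0)] roll 0.2
```

View pics/s1.png

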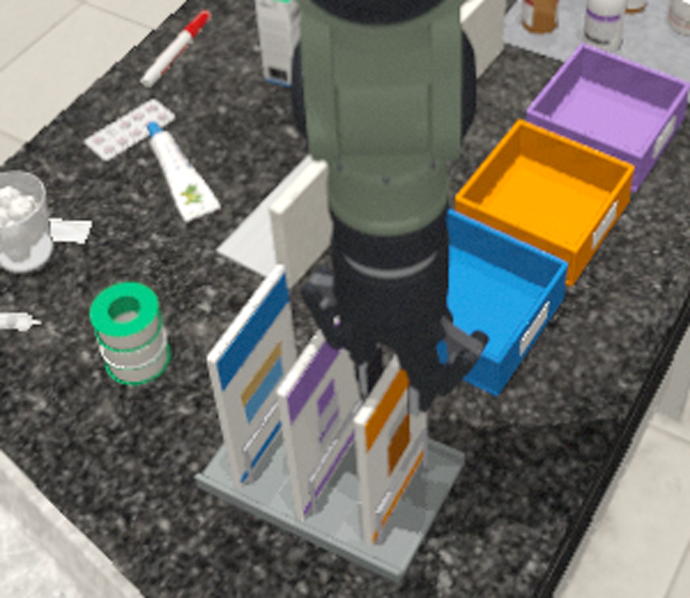

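Emit:
step_arm([
  [0,0,-3],
  [0,0,-3],
  [0,0,-3],
  [0,0,-3],
  [0,0,-3],
], roll=[0,0,0,0,0], hand=-1, grip_force=40)

```text
time_s: 3.17
ee_pos: [422.1, 333.8, 169.6]
tool_rot: [-0.001, 1.0, 0.015, 0.001]
force: [0.1, -0.5, -1.7]
gripper_width: 0.085
```

Emit:
step_arm([
  [0,0,0],
  [0,0,0],
  [0,0,-5],
  [0,0,-12],
  [0,0,-20],
], roll=[0,0,0,0,0])

```text
time_s: 3.58
ee_pos: [421.3, 333.2, 188.6]
tool_rot: [0.0, 1.0, 0.015, -0.0]
force: [1.0, 0.2, -2.0]
gripper_width: 0.084
```

```bash
python3 go.py 420.5,336,166,1.5; python3 - <<'E'
from h import *
c=cam("scene");cv2.imwrite("pics/s2.png",cv2.resize(c['img'][200:460,150:450],None,fx=2.3,fy=2.3,interpolation=2))
E
```

```text
t 3.6 p [421.3 333.2 188.6] yaw 1.67 F [ 1.   0.2 -2. ] w 0.084 j [ 0.53  0.34 -0.31  0.92 -0.    2.07]
420.5,336,166,1.5 -> [np.float64(-0.7), np.float64(-2.9), np.float64(22.6)] roll 0.2
```

View pics/s2.png

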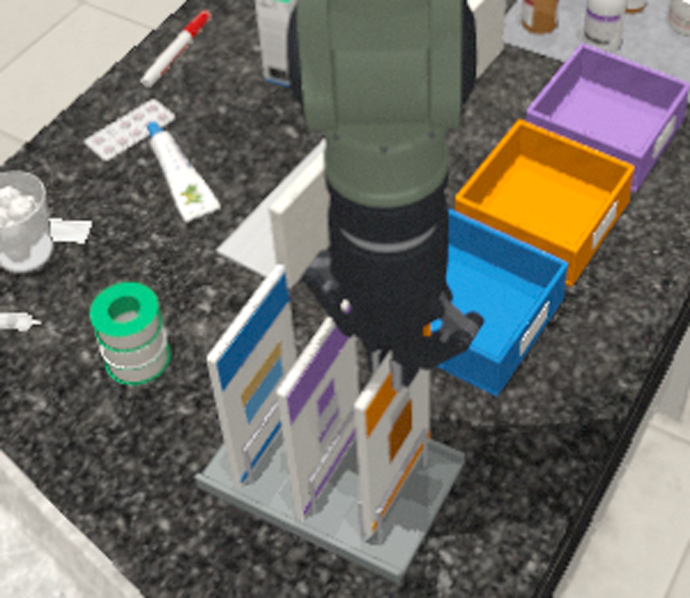

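Emit:
step_arm([
  [0,0,-15],
  [0,0,-35],
  [0,0,-60],
  [0,0,-85],
  [0,0,-112],
], roll=[0,0,0,0,0])

```text
time_s: 4.05
ee_pos: [420.6, 333.1, 301.3]
tool_rot: [0.0, 1.0, 0.015, -0.001]
force: [-0.6, 0.4, -1.9]
gripper_width: 0.087
```

```bash
python3 go.py 520,160,300,0 580,-19,300,-2.8; python3 - <<'E'
from h import *
c=cam("scene");cv2.imwrite("pics/s3.png",cv2.resize(c['img'][150:460,150:450],None,fx=1.9,fy=1.9,interpolation=2))
E
```

```text
t 4.0 p [420.6 333.1 301.3] yaw 1.67 F [-0.6  0.4 -1.9] w 0.087 j [ 0.53  0.27 -0.11  1.19  0.    2.07]
520,160,300,0 -> [np.float64(94.3), np.float64(175.9), np.float64(1.3)] roll 1.7
580,-19,300,-2.8 -> [np.float64(149.0), np.float64(356.6), np.float64(1.3)] roll 4.5
```

View pics/s3.png

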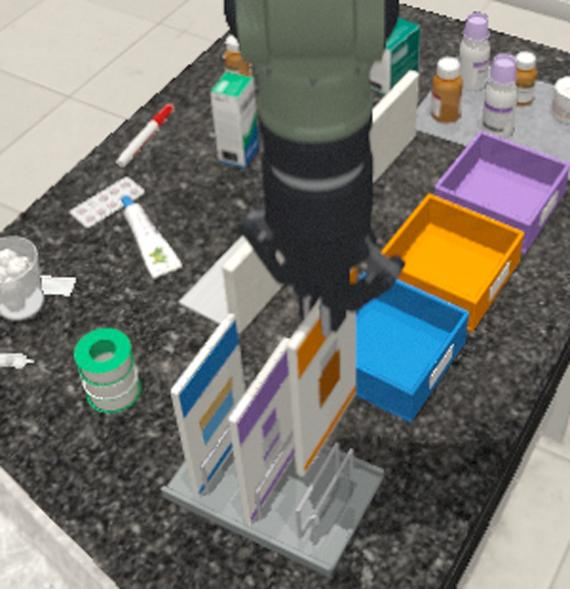

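Emit:
step_arm([
  [6,25,0],
  [11,60,0],
  [18,95,0],
  [30,135,0],
  [50,176,0],
], roll=[0,0,0,1,2])

```text
time_s: 4.52
ee_pos: [473.5, 161.1, 300.7]
tool_rot: [-0.0, 1.0, -0.002, -0.0]
force: [0.2, -0.5, -1.1]
gripper_width: 0.085
```

```bash
python3 go.py 580,-19,300,-2.8; python3 - <<'E'
from h import *
c=cam("scene");cv2.imwrite("pics/s3.png",cv2.resize(c['img'][150:460,150:450],None,fx=1.9,fy=1.9,interpolation=2))
for p in((300,468),(357,388)): print(onz(c,150+p[0]/1.9,150+p[1]/1.9,141.5))
E
```

```text
t 4.5 p [473.5 161.1 300.7] yaw -0.28 F [ 0.2 -0.5 -1.1] w 0.085 j [ 0.18  0.2  -0.21  1.17  0.    1.76]
580,-19,300,-2.8 -> [np.float64(107.4), np.float64(179.6), np.float64(0.7)] roll 2.5
[419.91618933 377.78945603 141.5       ]
[417.61461179 279.64783941 141.5       ]
```

Emit:
step_arm([
  [18,30,0],
  [40,66,0],
  [62,103,0],
  [86,145,0],
  [107,180,0],
], roll=[0,1,1.5,2,2.5])

```text
time_s: 4.98
ee_pos: [577.1, -12.9, 300.5]
tool_rot: [-0.0, 1.0, -0.025, 0.0]
force: [1.1, -0.5, -0.9]
gripper_width: 0.086
```

Emit:
step_arm([
  [0,0,20],
  [0,0,50],
  [0,0,80],
  [0,0,105],
  [0,0,118],
], roll=[0,0,0,0,0])

```text
time_s: 5.4
ee_pos: [574.5, -11.0, 178.8]
tool_rot: [-0.0, 1.0, -0.025, -0.003]
force: [-1.0, -0.1, -1.2]
gripper_width: 0.083
```

```bash
python3 go.py 580,-19,162,-2.8; python3 - <<'E'
from h import *
c=cam("scene");cv2.imwrite("pics/s4.png",cv2.resize(c['img'][150:380,200:500],None,fx=2.6,fy=2.6,interpolation=2))
c=cam("top");cv2.imwrite("pics/t4.png",cv2.resize(c['img'][180:340,170:480],None,fx=2.58,fy=2.58,interpolation=2))
E
```

```text
t 5.4 p [574.5 -11.  178.8] yaw -2.85 F [-1.  -0.1 -1.2] w 0.083 j [-0.15  0.42 -0.21  0.94  0.    1.47]
580,-19,162,-2.8 -> [np.float64(5.9), np.float64(7.7), np.float64(16.8)] roll -0.1
```

View pics/s4.png

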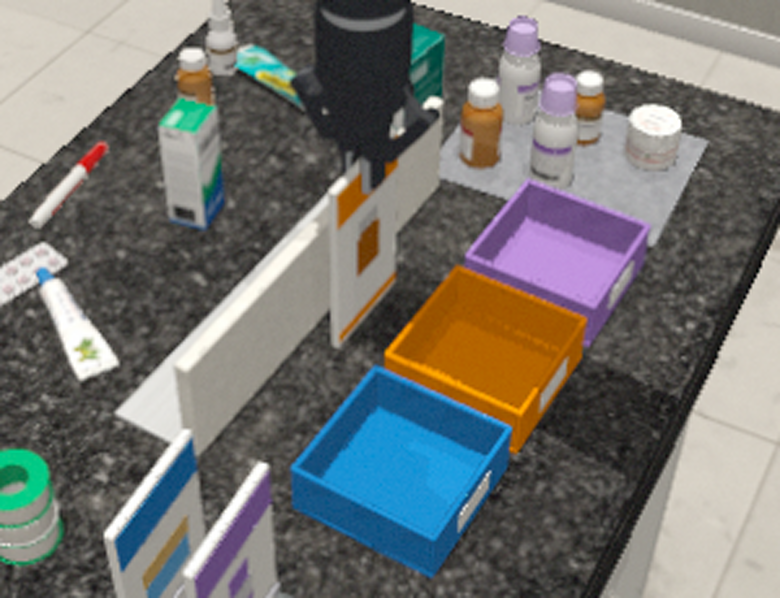

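View pics/t4.png

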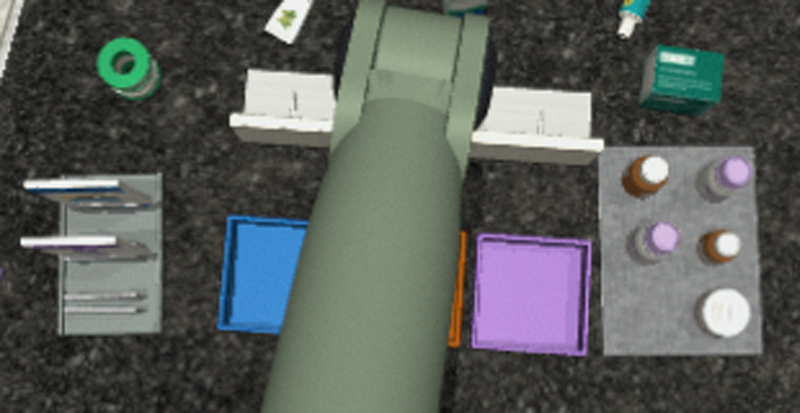

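Emit:
step_arm([
  [2,2,3],
  [4,4,6],
  [5.5,6,10],
  [5.5,6,14],
  [5.5,6,17],
], roll=[0,0,0,0,0])

```text
time_s: 5.92
ee_pos: [582.3, -17.9, 165.5]
tool_rot: [0.0, 1.0, -0.025, 0.001]
force: [-0.7, 0.0, -0.4]
gripper_width: 0.086
```

Emit:
step_arm([
  [0,0,0.5],
  [0,0,1],
  [0,0,1.5],
  [0,0,2],
  [0,0,2.5],
], roll=[0,0,0,0,0])

```text
time_s: 6.33
ee_pos: [581.9, -17.6, 162.9]
tool_rot: [0.0, 1.0, -0.025, 0.0]
force: [0.6, 0.1, -0.8]
gripper_width: 0.088
```

```bash
python3 go.py 580,-19,160,-2.8; python3 - <<'E'
from h import *
c=cam("scene");cv2.imwrite("pics/s5.png",cv2.resize(c['img'][150:330,270:440],None,fx=3.3,fy=3.3,interpolation=2))
E
```

```text
t 6.3 p [581.9 -17.6 162.9] yaw -2.82 F [ 0.6  0.1 -0.8] w 0.088 j [-0.16  0.44 -0.22  0.91  0.    1.46]
580,-19,160,-2.8 -> [np.float64(-1.8), np.float64(1.5), np.float64(2.9)] roll -0.0
```

View pics/s5.png

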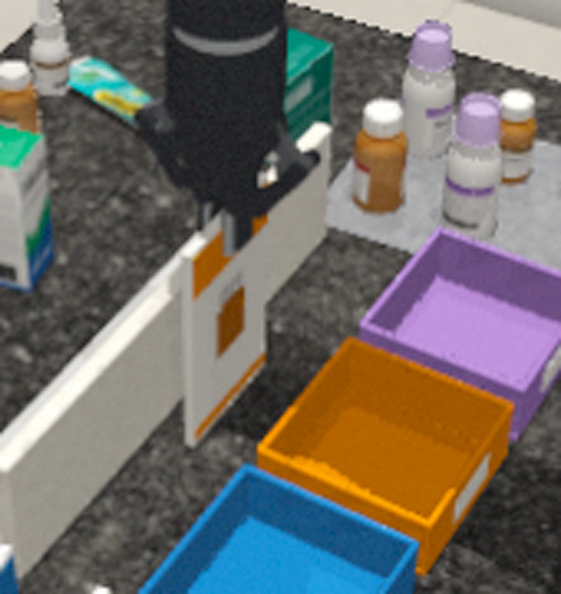

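Emit:
step_arm([
  [-0.5,0,0.5],
  [-1,0,1],
  [-2,0,1.5],
  [-2,0,2],
  [-2,0,2.5],
], roll=[0,0,0,0,0])

```text
time_s: 6.8
ee_pos: [579.7, -17.6, 160.2]
tool_rot: [0.0, 1.0, -0.025, -0.0]
force: [0.0, 0.9, -1.2]
gripper_width: 0.086
```

```bash
python3 go.py 580,-19,160,-2.8; python3 - <<'E'
from h import *
c=cam("scene")
for p in((190,442),(266,369)): print(onz(c,270+p[0]/3.3,150+p[1]/3.3,2))
E
```

```text
t 6.8 p [579.7 -17.6 160.2] yaw -2.83 F [ 0.   0.9 -1.2] w 0.086 j [-0.16  0.44 -0.23  0.9  -0.    1.46]
580,-19,160,-2.8 -> [np.float64(0.3), np.float64(1.4), np.float64(0.2)] roll -0.0
[583.01059388  27.6828193    2.        ]
[570.31720857 -64.30628858   2.        ]
```

Emit:
step_arm([
  [0,0,0.3],
  [0,0,0.6],
  [0,0,0.9],
  [0,0,0.9],
  [0,0,0.9],
], roll=[0,0,0,0,0])

```text
time_s: 7.27
ee_pos: [580.0, -17.7, 159.6]
tool_rot: [0.0, 1.0, -0.025, 0.0]
force: [-0.2, -0.0, 1.5]
gripper_width: 0.085
```

Emit:
step_arm([
  [0,0,0],
  [0,0,0],
  [0,0,0],
  [0,0,0],
  [0,0,0],
], roll=[0,0,0,0,0], hand=-0.25)

```text
time_s: 7.68
ee_pos: [579.9, -17.5, 159.4]
tool_rot: [-0.0, 1.0, -0.025, 0.0]
force: [-0.6, -0.5, -0.1]
gripper_width: 0.375
```

```bash
python3 go.py 580,-19,160,-2.8; python3 - <<'E'
from h import *
c=cam("scene");cv2.imwrite("pics/s6.png",cv2.resize(c['img'][150:330,270:440],None,fx=3.3,fy=3.3,interpolation=2))
E
```

```text
t 7.7 p [579.9 -17.5 159.4] yaw -2.82 F [-0.6 -0.5 -0.1] w 0.375 j [-0.16  0.44 -0.23  0.9   0.    1.46]
580,-19,160,-2.8 -> [np.float64(0.2), np.float64(1.5), np.float64(-0.6)] roll -0.0
```

View pics/s6.png

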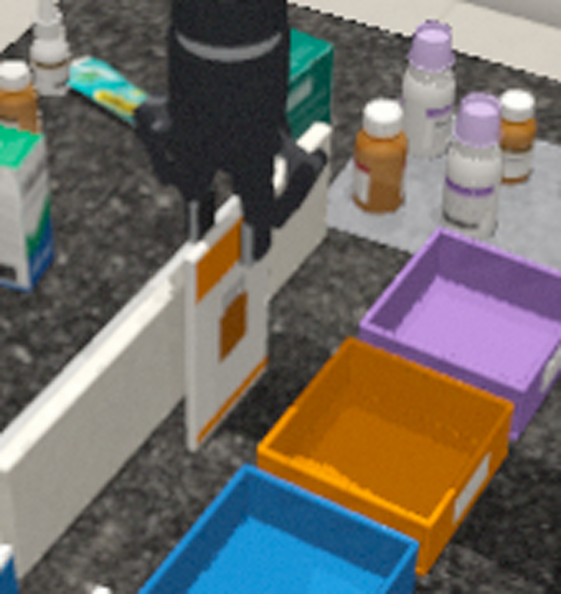

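The sign stands free between the fingers (force settled at contact, z 159.5). Now push the top back slowly.

Emit:
step_arm([
  [3,0,0],
  [6,0,0],
  [9,0,0],
  [12,0,0],
  [15,0,0],
], roll=[0,0,0,0,0])

```text
time_s: 8.15
ee_pos: [595.3, -18.3, 159.3]
tool_rot: [-0.0, 1.0, -0.025, 0.0]
force: [0.2, 0.3, 0.5]
gripper_width: 0.376
```

Emit:
step_arm([
  [3,0,0],
  [6,0,0],
  [9,0,0],
  [12,0,0],
  [15,0,0],
], roll=[0,0,0,0,0])

```text
time_s: 8.57
ee_pos: [610.1, -19.1, 159.3]
tool_rot: [0.0, 1.0, -0.025, -0.0]
force: [-0.0, -0.8, -0.1]
gripper_width: 0.372
```

Emit:
step_arm([
  [3,0,0],
  [6,0,0],
  [9,0,0],
  [12,0,0],
  [15,0,0],
], roll=[0,0,0,0,0])

```text
time_s: 8.98
ee_pos: [625.1, -19.8, 159.4]
tool_rot: [-0.0, 1.0, -0.025, -0.0]
force: [-0.2, 0.5, -0.7]
gripper_width: 0.376
```

```bash
python3 go.py 580,-19,160,-2.8; python3 - <<'E'
from h import *
c=cam("scene");cv2.imwrite("pics/s7.png",cv2.resize(c['img'][150:330,270:440],None,fx=3.3,fy=3.3,interpolation=2))
E
```

```text
t 9.0 p [625.1 -19.8 159.4] yaw -2.83 F [-0.2  0.5 -0.7] w 0.376 j [-0.15  0.52 -0.1   0.95  0.    1.47]
580,-19,160,-2.8 -> [np.float64(-45.1), np.float64(1.4), np.float64(-0.6)] roll -0.0
```

View pics/s7.png

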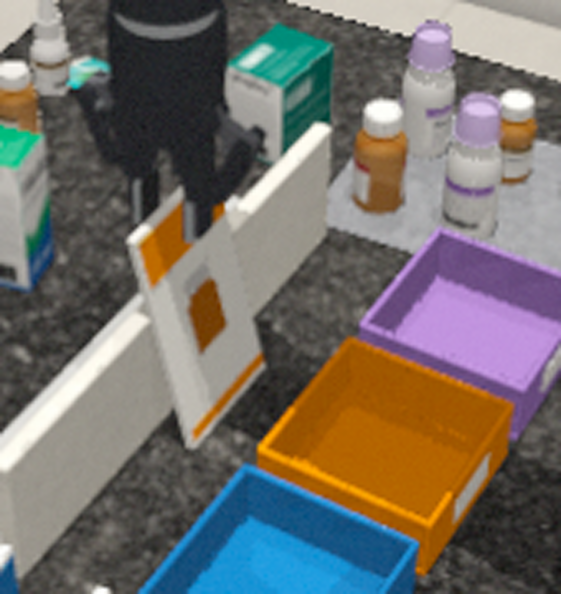

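Emit:
step_arm([
  [0,0,-3],
  [0,0,-8],
  [0,0,-15],
  [0,0,-23],
  [0,0,-31],
], roll=[0,0,0,0,0])

```text
time_s: 9.45
ee_pos: [624.9, -19.8, 191.6]
tool_rot: [0.0, 1.0, -0.025, 0.0]
force: [0.3, -0.2, 0.6]
gripper_width: 0.377
```

Emit:
step_arm([
  [0,0,-10],
  [0,0,-30],
  [0,0,-60],
  [-20,0,-90],
  [-50,0,-110],
], roll=[0,0,0,0,0])

```text
time_s: 9.87
ee_pos: [576.8, -17.7, 303.6]
tool_rot: [0.0, 1.0, -0.025, 0.002]
force: [0.2, 0.1, 1.0]
gripper_width: 0.375
```

```bash
python3 go.py 490,160,300,0 480,336,300,2; python3 - <<'E'
from h import *
c=cam("scene");cv2.imwrite("pics/s8.png",cv2.resize(c['img'][150:330,270:440],None,fx=3.3,fy=3.3,interpolation=2))
E
```

```text
t 9.9 p [576.8 -17.7 303.6] yaw -2.82 F [0.2 0.1 1. ] w 0.375 j [-0.16  0.34 -0.01  1.22  0.    1.46]
490,160,300,0 -> [np.float64(-95.4), np.float64(-173.2), np.float64(3.6)] roll -2.8
480,336,300,2 -> [np.float64(-114.1), np.float64(-348.5), np.float64(3.6)] roll -4.8
```

View pics/s8.png

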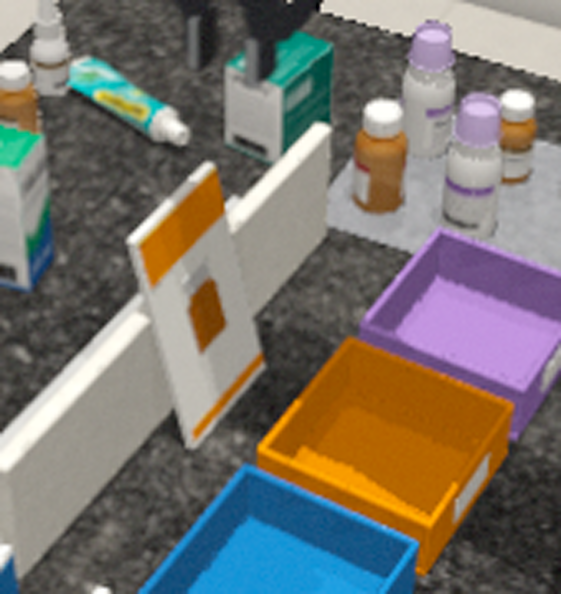

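Emit:
step_arm([
  [-19,-34,0],
  [-38,-69,1],
  [-57,-104,2],
  [-76,-139,3],
  [-95,-173,3],
], roll=[0,-1,-2,-2,-3])

```text
time_s: 10.33
ee_pos: [487.4, 161.5, 298.2]
tool_rot: [-0.0, 1.0, 0.001, 0.001]
force: [0.6, 0.7, -0.0]
gripper_width: 0.374
```

Emit:
step_arm([
  [-2,-38,0],
  [-4,-76,0],
  [-6,-114,0],
  [-8,-150,0],
  [-9,-176,0],
], roll=[-1,-2,-2,-2,-2])

```text
time_s: 10.75
ee_pos: [478.2, 339.1, 298.3]
tool_rot: [-0.001, 1.0, 0.02, 0.0]
force: [0.1, -0.1, 0.1]
gripper_width: 0.377
```

```bash
python3 go.py 480.5,337,169,1.7
```

```text
t 10.8 p [478.2 339.1 298.3] yaw 2.3 F [ 0.1 -0.1  0.1] w 0.377 j [0.49 0.36 0.01 1.22 0.   2.02]
480.5,337,169,1.7 -> [np.float64(2.2), np.float64(2.2), np.float64(129.3)] roll 0.6
```

Emit:
step_arm([
  [2,0,25],
  [2,0,55],
  [2,0,85],
  [2,0,112],
  [2,0,128],
], roll=[0.5,0.5,0.5,0.5,0.5])

```text
time_s: 11.17
ee_pos: [479.5, 335.7, 167.0]
tool_rot: [0.001, 1.0, 0.015, -0.001]
force: [-1.1, -0.0, -0.2]
gripper_width: 0.378
```

```bash
python3 go.py 480.5,337,169,1.7; python3 - <<'E'
from h import *
c=cam("scene");cv2.imwrite("pics/s9.png",cv2.resize(c['img'][250:450,200:370],None,fx=3,fy=3,interpolation=2))
E
```

```text
t 11.2 p [479.5 335.7 167. ] yaw 1.7 F [-1.1 -0.  -0.2] w 0.378 j [ 0.48  0.45 -0.2   0.92  0.    2.03]
480.5,337,169,1.7 -> [np.float64(1.0), np.float64(-1.3), np.float64(-2.0)] roll -0.0
```

View pics/s9.png

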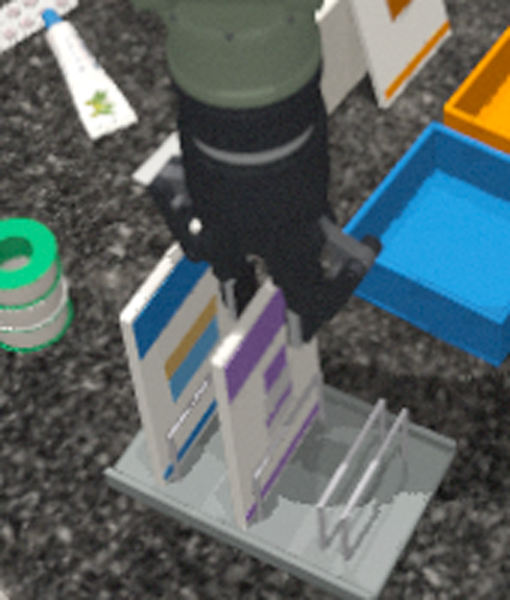

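The picture shows the fingers on both sides of the purple sign's top edge (about (265,290) in the zoom), clear of the blue sign. Closing now.

Emit:
step_arm([
  [0,0,-1],
  [0,0,-2],
  [0,0,-2],
  [0,0,-2],
  [0,0,-2],
], roll=[0,0,0,0,0], hand=-1)

```text
time_s: 11.63
ee_pos: [481.7, 336.6, 172.8]
tool_rot: [-0.001, 1.0, 0.015, 0.001]
force: [-0.4, -0.7, 2.7]
gripper_width: 0.088
```

Emit:
step_arm([
  [0,0,0],
  [0,0,0],
  [0,0,-5],
  [0,0,-12],
  [0,0,-20],
], roll=[0,0,0,0,0])

```text
time_s: 12.05
ee_pos: [480.9, 335.9, 191.6]
tool_rot: [0.0, 1.0, 0.015, -0.0]
force: [1.7, -0.5, -1.8]
gripper_width: 0.083
```

Emit:
step_arm([
  [0,0,-15],
  [0,0,-35],
  [0,0,-60],
  [0,0,-85],
  [0,0,-112],
], roll=[0,0,0,0,0])

```text
time_s: 12.47
ee_pos: [480.1, 335.9, 304.5]
tool_rot: [0.0, 1.0, 0.015, -0.001]
force: [1.0, 0.7, -0.9]
gripper_width: 0.082
```

```bash
python3 go.py 480,160,300,0 500,-20,305,-2.8 573,-164,300,-2.8;python3 - <<'E'
from h import *
c=cam("scene");cv2.imwrite("pics/s10.png",cv2.resize(c['img'][150:450,150:400],None,fx=2,fy=2,interpolation=2))
E
```

```text
t 12.5 p [480.1 335.9 304.5] yaw 1.67 F [ 1.   0.7 -0.9] w 0.082 j [0.48 0.36 0.03 1.24 0.   2.03]
480,160,300,0 -> [np.float64(-5.2), np.float64(175.8), np.float64(4.5)] roll 1.7
500,-20,305,-2.8 -> [np.float64(9.5), np.float64(356.3), np.float64(-0.5)] roll 4.5
573,-164,300,-2.8 -> [np.float64(78.3), np.float64(502.4), np.float64(4.5)] roll 4.5
```

View pics/s10.png

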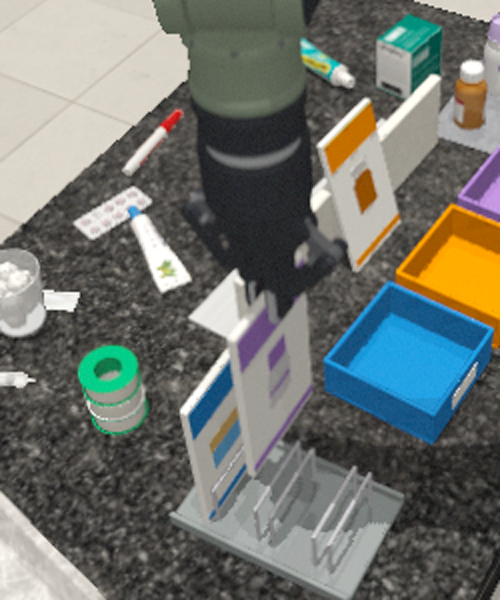

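Emit:
step_arm([
  [-1,25,0],
  [-2,60,0],
  [-3,97,0],
  [-4,137,2],
  [-5,176,3],
], roll=[0,0,1,1,1.7])

```text
time_s: 12.93
ee_pos: [480.3, 158.7, 300.6]
tool_rot: [-0.0, 1.0, 0.0, -0.0]
force: [0.1, 0.8, -1.6]
gripper_width: 0.083
```

Emit:
step_arm([
  [3,35,0],
  [6,72,0],
  [10,109,0],
  [14,146,0],
  [20,183,0],
], roll=[0.5,1,2,2.8,2.8])

```text
time_s: 13.35
ee_pos: [500.3, -24.4, 301.0]
tool_rot: [-0.0, 1.0, -0.025, -0.0]
force: [0.1, -0.3, -1.8]
gripper_width: 0.08
```

```bash
python3 go.py  573,-166,300,-2.8;python3 - <<'E'
from h import *
c=cam("scene")
for p in((255,472),(312,390)): print(onz(c,150+p[0]/2,150+p[1]/2,143))
E
```

```text
t 13.3 p [500.3 -24.4 301. ] yaw -2.85 F [ 0.1 -0.3 -1.8] w 0.08 j [-0.2   0.2  -0.2   1.17  0.    1.42]
573,-166,300,-2.8 -> [np.float64(79.7), np.float64(137.8), np.float64(1.0)] roll -0.1
[473.72301203 386.76925638 143.        ]
[476.18729909 290.86277268 143.        ]
```

Emit:
step_arm([
  [10,30,0],
  [25,65,0],
  [42,100,0],
  [62,130,0],
  [80,140,0],
], roll=[0,0,0,0,0])

```text
time_s: 13.82
ee_pos: [574.4, -170.7, 300.6]
tool_rot: [0.001, 1.0, -0.027, 0.0]
force: [0.1, 0.4, -0.8]
gripper_width: 0.082
```

Emit:
step_arm([
  [0,0,18],
  [0,0,45],
  [0,0,75],
  [0,0,100],
  [0,0,118],
], roll=[0,0,0,0,0])

```text
time_s: 14.23
ee_pos: [572.7, -165.8, 180.0]
tool_rot: [-0.001, 1.0, -0.025, -0.002]
force: [-0.1, -0.4, -0.9]
gripper_width: 0.085
```

```bash
python3 go.py  573,-168,170,-2.8;python3 - <<'E'
from h import *
c=cam("scene");cv2.imwrite("pics/s11.png",cv2.resize(c['img'][150:300,270:470],None,fx=4,fy=4,interpolation=2))
E
```

```text
t 14.2 p [ 572.7 -165.8  180. ] yaw -2.83 F [-0.1 -0.4 -0.9] w 0.085 j [-0.41  0.46 -0.15  0.97  0.    1.21]
573,-168,170,-2.8 -> [np.float64(0.4), np.float64(2.2), np.float64(10.0)] roll -0.0
```

View pics/s11.png

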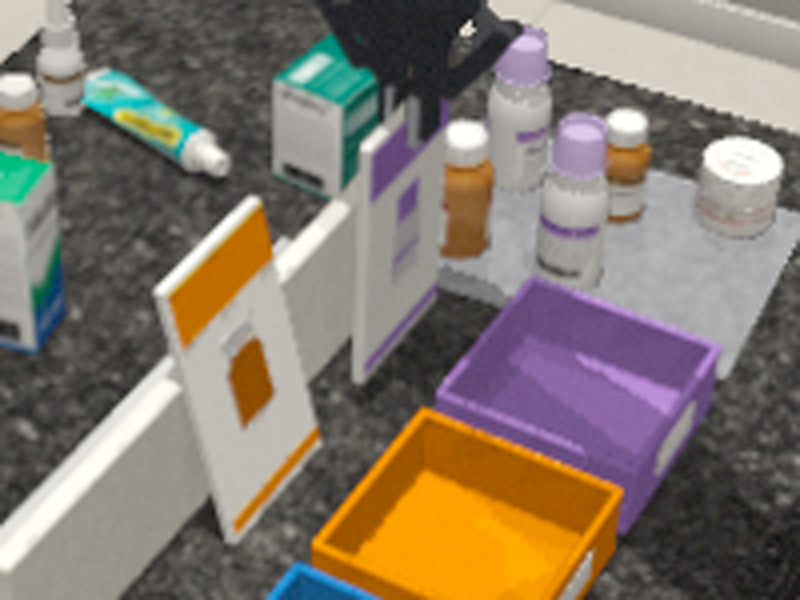

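Emit:
step_arm([
  [0,0,4],
  [0,0,8],
  [0,0,12],
  [0,0,15],
  [0,0,17],
], roll=[0,0,0,0,0])

```text
time_s: 14.7
ee_pos: [574.5, -166.8, 166.1]
tool_rot: [0.0, 1.0, -0.025, 0.001]
force: [-0.4, 0.7, -1.2]
gripper_width: 0.08
```

Emit:
step_arm([
  [0,0,0.3],
  [0,0,0.6],
  [0,0,1],
  [0,0,1],
  [0,0,1],
], roll=[0,0,0,0,0])

```text
time_s: 15.12
ee_pos: [574.1, -166.7, 164.5]
tool_rot: [0.0, 1.0, -0.025, 0.0]
force: [-0.9, -0.4, -0.7]
gripper_width: 0.088
```

```bash
python3 go.py  573,-168,160,-2.8;python3 - <<'E'
from h import *
c=cam("scene");cv2.imwrite("pics/s12.png",cv2.resize(c['img'][150:300,270:470],None,fx=4,fy=4,interpolation=2))
E
```

```text
t 15.1 p [ 574.1 -166.7  164.5] yaw -2.83 F [-0.9 -0.4 -0.7] w 0.088 j [-0.41  0.47 -0.17  0.93  0.    1.21]
573,-168,160,-2.8 -> [np.float64(-1.0), np.float64(1.3), np.float64(4.5)] roll -0.0
```

View pics/s12.png

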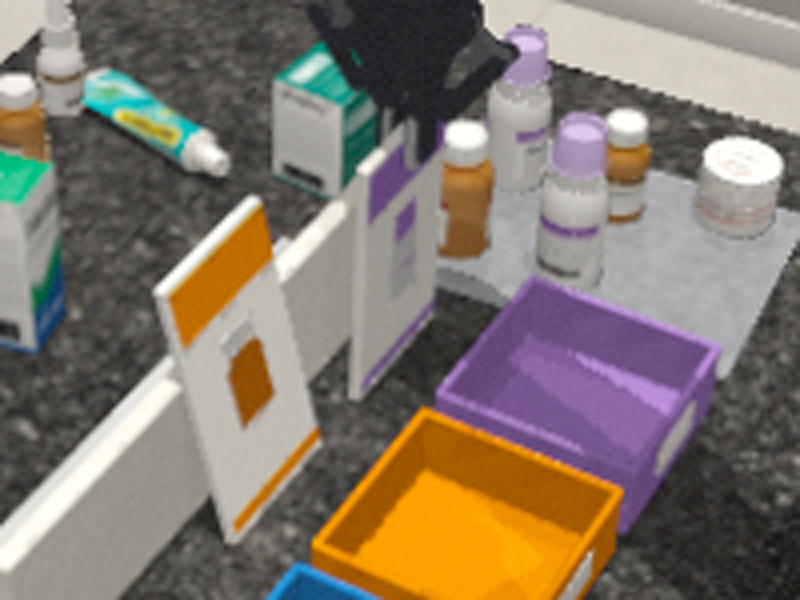

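Emit:
step_arm([
  [0,0,0.5],
  [-0.5,0,1],
  [-1,0,1.5],
  [-1,0,2],
  [-1,0,2],
], roll=[0,0,0,0,0])

```text
time_s: 15.58
ee_pos: [573.2, -166.7, 162.9]
tool_rot: [0.0, 1.0, -0.025, 0.0]
force: [-0.7, 0.1, 2.0]
gripper_width: 0.081
```

Emit:
step_arm([
  [0,0,0.3],
  [0,0,0.6],
  [0,0,1],
  [0,0,1],
  [0,0,1],
], roll=[0,0,0,0,0])

```text
time_s: 16.0
ee_pos: [573.6, -166.8, 162.8]
tool_rot: [0.0, 1.0, -0.025, 0.001]
force: [-2.2, 1.3, 8.4]
gripper_width: 0.083
```

```bash
python3 go.py  573,-168,160,-2.8;python3 - <<'E'
from h import *
c=cam("scene")
for p in((352,396),(435,316)): print(onz(c,270+p[0]/4,150+p[1]/4,3))
E
```

```text
t 16.0 p [ 573.6 -166.8  162.8] yaw -2.82 F [-2.2  1.3  8.4] w 0.083 j [-0.41  0.47 -0.18  0.92  0.    1.21]
573,-168,160,-2.8 -> [np.float64(-0.5), np.float64(1.2), np.float64(2.8)] roll -0.0
[ 575.03198666 -113.15638317    3.        ]
[ 562.50411665 -207.95626953    3.        ]
```

Emit:
step_arm([
  [0,0,-1],
  [0,0,-1.2],
  [0,0,-1.2],
  [0,0,-1.2],
  [0,0,-1.2],
], roll=[0,0,0,0,0])

```text
time_s: 16.47
ee_pos: [573.3, -166.8, 162.8]
tool_rot: [0.0, 1.0, -0.025, 0.0]
force: [-0.3, 0.7, 3.8]
gripper_width: 0.081
```

Emit:
step_arm([
  [0,0,0],
  [0,0,0],
  [0,0,0],
  [0,0,0],
  [0,0,0],
], roll=[0,0,0,0,0], hand=-0.25)

```text
time_s: 16.88
ee_pos: [572.8, -166.5, 162.3]
tool_rot: [-0.0, 1.0, -0.025, -0.0]
force: [0.6, -0.2, -0.2]
gripper_width: 0.372
```

Emit:
step_arm([
  [3,0,0],
  [6,0,0],
  [9,0,0],
  [12,0,0],
  [15,0,0],
], roll=[0,0,0,0,0])

```text
time_s: 17.3
ee_pos: [588.4, -167.4, 162.6]
tool_rot: [0.0, 1.0, -0.025, 0.0]
force: [0.1, 0.4, 0.1]
gripper_width: 0.375
```

Emit:
step_arm([
  [3,0,0],
  [6,0,0],
  [9,0,0],
  [12,0,0],
  [15,0,0],
], roll=[0,0,0,0,0])

```text
time_s: 17.72
ee_pos: [603.3, -168.1, 162.6]
tool_rot: [-0.0, 1.0, -0.025, 0.0]
force: [1.4, -0.1, 0.0]
gripper_width: 0.378
```

Emit:
step_arm([
  [3,0,0],
  [6,0,0],
  [9,0,0],
  [12,0,0],
  [15,0,0],
], roll=[0,0,0,0,0])

```text
time_s: 18.13
ee_pos: [618.2, -168.9, 162.6]
tool_rot: [0.0, 1.0, -0.025, -0.0]
force: [0.3, 0.1, 0.1]
gripper_width: 0.378
```

```bash
python3 go.py  573,-168,160,-2.8;python3 - <<'E'
from h import *
c=cam("scene");cv2.imwrite("pics/s13.png",cv2.resize(c['img'][150:300,270:470],None,fx=4,fy=4,interpolation=2))
E
```

```text
t 18.1 p [ 618.2 -168.9  162.6] yaw -2.83 F [0.3 0.1 0.1] w 0.378 j [-0.38  0.55 -0.05  0.98 -0.    1.24]
573,-168,160,-2.8 -> [np.float64(-45.2), np.float64(1.4), np.float64(2.6)] roll -0.0
```

View pics/s13.png

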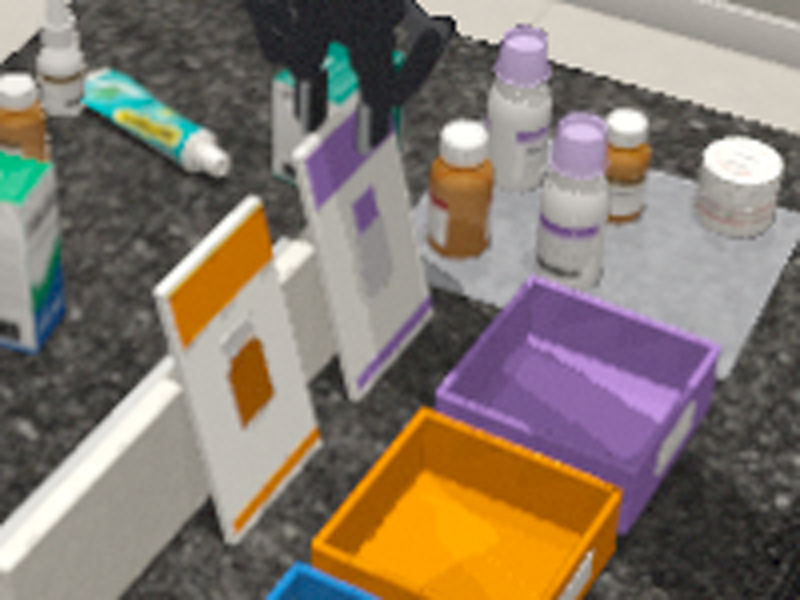

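Emit:
step_arm([
  [0,0,-3],
  [0,0,-8],
  [0,0,-15],
  [0,0,-23],
  [0,0,-31],
], roll=[0,0,0,0,0])

```text
time_s: 18.6
ee_pos: [618.1, -168.9, 194.8]
tool_rot: [0.0, 1.0, -0.025, 0.0]
force: [0.4, 0.1, -0.6]
gripper_width: 0.375
```

Emit:
step_arm([
  [0,0,-10],
  [0,0,-35],
  [-10,0,-65],
  [-30,-10,-90],
  [-60,-40,-105],
], roll=[0,0,0,0,0])

```text
time_s: 19.02
ee_pos: [563.9, -131.1, 301.1]
tool_rot: [0.002, 1.0, -0.026, 0.003]
force: [0.2, 1.0, 0.2]
gripper_width: 0.376
```

```bash
python3 go.py 540,70,300,0 540,270,300,1.7; python3 - <<'E'
from h import *
c=cam("scene");cv2.imwrite("pics/s14.png",cv2.resize(c['img'][150:300,270:470],None,fx=4,fy=4,interpolation=2))
E
```

```text
t 19.0 p [ 563.9 -131.1  301.1] yaw -3.03 F [0.2 1.  0.2] w 0.376 j [-0.36  0.34 -0.01  1.21 -0.    1.27]
540,70,300,0 -> [np.float64(-34.5), np.float64(-199.5), np.float64(1.1)] roll -3.0
540,270,300,1.7 -> [np.float64(-45.1), np.float64(-399.2), np.float64(1.1)] roll -4.7
```

View pics/s14.png

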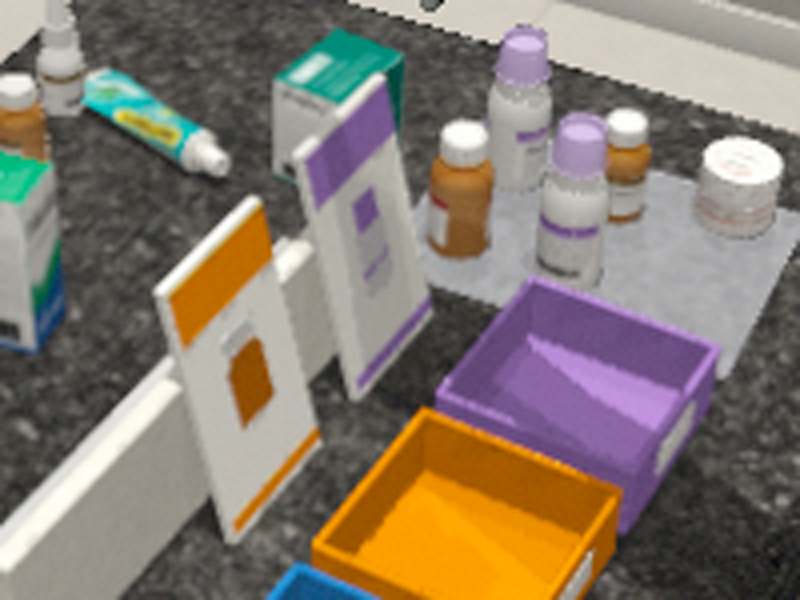

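Emit:
step_arm([
  [-7,-40,0],
  [-14,-80,0],
  [-21,-120,0],
  [-28,-160,1],
  [-35,-199,1],
], roll=[0,-1,-2,-3,-3])

```text
time_s: 19.48
ee_pos: [536.5, 74.0, 297.5]
tool_rot: [-0.0, 1.0, 0.002, 0.001]
force: [0.7, -0.1, -0.2]
gripper_width: 0.373
```

Emit:
step_arm([
  [0,-38,0],
  [0,-78,0],
  [0,-118,0],
  [0,-158,0],
  [0,-198,0],
], roll=[0,-1,-1.7,-1.7,-1.7])

```text
time_s: 19.9
ee_pos: [536.0, 272.3, 297.6]
tool_rot: [-0.0, 1.0, 0.017, 0.001]
force: [0.4, -0.2, -0.6]
gripper_width: 0.375
```

```bash
python3 go.py 540,340,300,1.7
```

```text
t 19.9 p [536.  272.3 297.6] yaw 1.89 F [ 0.4 -0.2 -0.6] w 0.375 j [ 0.35  0.39  0.06  1.23 -0.    1.89]
540,340,300,1.7 -> [np.float64(6.2), np.float64(-67.5), np.float64(-2.4)] roll 0.2
```

Emit:
step_arm([
  [2,-25,0],
  [4,-50,0],
  [6,-67,0],
  [6,-67,0],
  [6,-67,0],
], roll=[0,0,0,0,0])

```text
time_s: 20.32
ee_pos: [539.9, 338.1, 296.7]
tool_rot: [0.0, 1.0, 0.017, 0.0]
force: [-0.1, -0.3, 0.8]
gripper_width: 0.374
```

Emit:
step_arm([
  [0,0,25],
  [0,0,55],
  [0,0,85],
  [0,0,112],
  [0,0,128],
], roll=[0,0,0,0,0])

```text
time_s: 20.73
ee_pos: [538.9, 335.1, 165.9]
tool_rot: [0.001, 1.0, 0.015, -0.002]
force: [-0.6, 0.1, -0.5]
gripper_width: 0.372
```

```bash
python3 go.py 540,340,170,1.7; python3 - <<'E'
from h import *
c=cam("scene");cv2.imwrite("pics/s15.png",cv2.resize(c['img'][250:450,200:370],None,fx=3,fy=3,interpolation=2))
E
```

```text
t 20.7 p [538.9 335.1 165.9] yaw 1.78 F [-0.6  0.1 -0.5] w 0.372 j [ 0.44  0.54 -0.06  0.98 -0.    1.98]
540,340,170,1.7 -> [np.float64(1.2), np.float64(-4.8), np.float64(-4.1)] roll 0.1
```

View pics/s15.png

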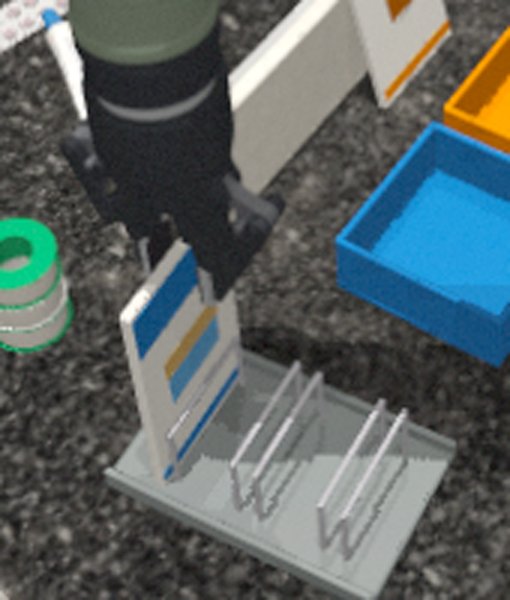

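Emit:
step_arm([
  [0,-1.5,-2],
  [0,-3,-3],
  [0,-3,-3],
  [0,-3,-3],
  [0,-3,-3],
], roll=[0,0,0,0,0], hand=-1)

```text
time_s: 21.2
ee_pos: [540.9, 340.7, 173.1]
tool_rot: [-0.001, 1.0, 0.016, 0.001]
force: [0.1, -0.1, 3.6]
gripper_width: 0.085
```

Emit:
step_arm([
  [0,0,0],
  [0,0,0],
  [0,0,-5],
  [0,0,-12],
  [0,0,-20],
], roll=[0,0,0,0,0])

```text
time_s: 21.62
ee_pos: [540.2, 340.2, 191.6]
tool_rot: [0.0, 1.0, 0.016, -0.0]
force: [1.0, -0.7, -3.2]
gripper_width: 0.084
```

Emit:
step_arm([
  [0,0,-15],
  [0,0,-35],
  [0,0,-60],
  [0,0,-85],
  [0,0,-112],
], roll=[0,0,0,0,0])

```text
time_s: 22.03
ee_pos: [539.1, 340.2, 304.6]
tool_rot: [0.0, 1.0, 0.016, -0.001]
force: [-0.2, 0.2, -0.8]
gripper_width: 0.082
```

```bash
python3 go.py 540,200,300,-1 587,125,300,-2.8;python3 - <<'E'
from h import *
c=cam("scene");cv2.imwrite("pics/s16.png",cv2.resize(c['img'][150:450,150:400],None,fx=2,fy=2,interpolation=2))
E
```

```text
t 22.0 p [539.1 340.2 304.6] yaw 1.87 F [-0.2  0.2 -0.8] w 0.082 j [0.45 0.47 0.19 1.29 0.   1.99]
540,200,300,-1 -> [np.float64(-3.7), np.float64(140.1), np.float64(4.6)] roll 2.9
587,125,300,-2.8 -> [np.float64(40.8), np.float64(216.6), np.float64(4.6)] roll 4.7
```

View pics/s16.png

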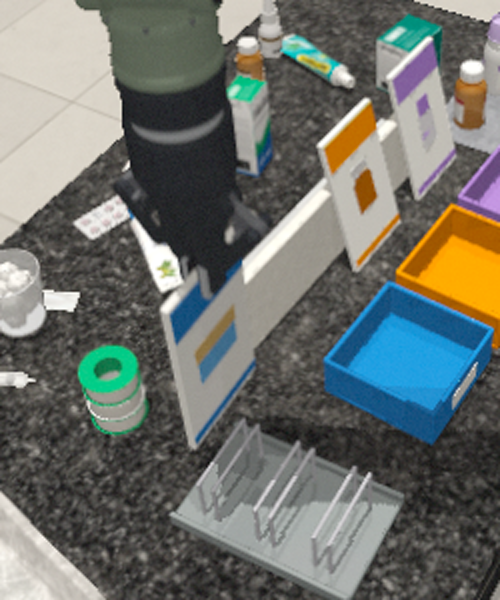

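Emit:
step_arm([
  [-1,25,0],
  [-2,55,0],
  [-3,85,1],
  [-4,115,2],
  [-4,140,3],
], roll=[0,1,2,3,3])

```text
time_s: 22.5
ee_pos: [539.8, 198.7, 300.8]
tool_rot: [0.0, 1.0, -0.01, -0.0]
force: [0.8, 0.7, -1.2]
gripper_width: 0.086
```

```bash
python3 go.py 587,125.5,300,-2.8;python3 - <<'E'
from h import *
c=cam("scene")
for p in((193,446),(254,366)): print(onz(c,150+p[0]/2,150+p[1]/2,142))
E
```

```text
t 22.5 p [539.8 198.7 300.8] yaw -1.17 F [ 0.8  0.7 -1.2] w 0.086 j [ 0.22  0.34 -0.01  1.22 -0.    1.82]
587,125.5,300,-2.8 -> [np.float64(48.7), np.float64(72.2), np.float64(0.8)] roll 1.6
[534.5076444  391.16168001 142.        ]
[536.65766723 293.16577586 142.        ]
```

Emit:
step_arm([
  [10,15,0],
  [22,32,0],
  [34,50,0],
  [44,65,0],
  [48,73,0],
], roll=[0,0.5,1,1.6,1.6])

```text
time_s: 22.97
ee_pos: [588.0, 124.9, 300.6]
tool_rot: [0.0, 1.0, -0.025, -0.0]
force: [-0.4, 0.4, -1.5]
gripper_width: 0.089
```

Emit:
step_arm([
  [0,0,18],
  [0,0,45],
  [0,0,75],
  [0,0,105],
  [0,0,125],
], roll=[0,0,0,0,0])

```text
time_s: 23.38
ee_pos: [585.3, 126.9, 172.8]
tool_rot: [-0.0, 1.0, -0.023, -0.002]
force: [-0.7, 0.8, -1.2]
gripper_width: 0.083
```

Emit:
step_arm([
  [0,0,2],
  [0,0,4],
  [0,0,6],
  [0,0,8],
  [0,0,9],
], roll=[0,0,0,0,0])

```text
time_s: 23.8
ee_pos: [588.2, 126.7, 167.9]
tool_rot: [-0.0, 1.0, -0.024, 0.001]
force: [0.3, 1.2, -1.1]
gripper_width: 0.081
```

```bash
python3 go.py 587,124,162.5,-2.8;python3 - <<'E'
from h import *
c=cam("scene");cv2.imwrite("pics/s17.png",cv2.resize(c['img'][180:380,220:430],None,fx=3,fy=3,interpolation=2))
E
```

```text
t 23.8 p [588.2 126.7 167.9] yaw -2.72 F [ 0.3  1.2 -1.1] w 0.081 j [ 0.09  0.47 -0.16  0.94  0.    1.71]
587,124,162.5,-2.8 -> [np.float64(-1.1), np.float64(2.7), np.float64(5.4)] roll 0.1
```

View pics/s17.png

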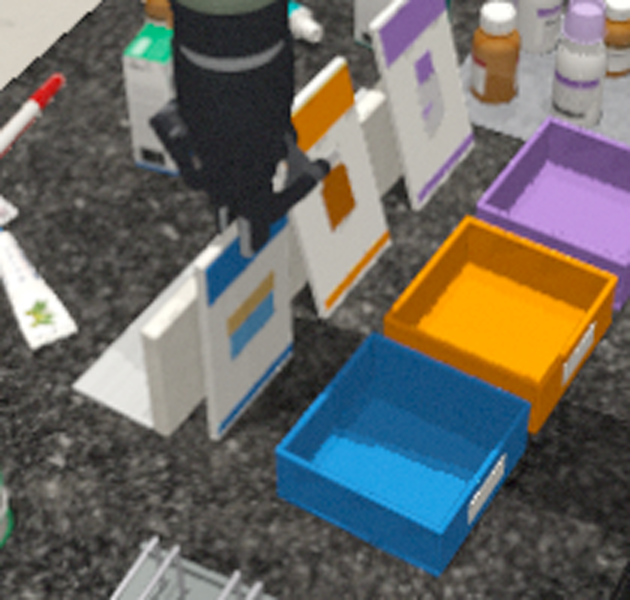

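Emit:
step_arm([
  [-1,1,1],
  [-1,2,2],
  [-1,3,3],
  [-1,3,4],
  [-1,3,4.5],
], roll=[0,0,0,0,0])

```text
time_s: 24.27
ee_pos: [586.7, 122.9, 163.2]
tool_rot: [0.0, 1.0, -0.024, 0.001]
force: [-1.0, -1.7, 9.4]
gripper_width: 0.081
```

Emit:
step_arm([
  [0,0,0.2],
  [0,0,0.4],
  [0,0,0.4],
  [0,0,0.4],
  [0,0,0.4],
], roll=[0,0,0,0,0])

```text
time_s: 24.68
ee_pos: [586.8, 123.0, 163.2]
tool_rot: [0.0, 1.0, -0.024, 0.001]
force: [-1.6, -1.8, 7.0]
gripper_width: 0.083
```

```bash
python3 go.py 587,124,162.5,-2.8;python3 - <<'E'
from h import *
c=cam("scene");cv2.imwrite("pics/s18.png",cv2.resize(c['img'][180:380,220:430],None,fx=3,fy=3,interpolation=2))
for p in((213,438),(293,350)): print(onz(c,220+p[0]/3,180+p[1]/3,5))
E
```

```text
t 24.7 p [586.8 123.  163.2] yaw -2.74 F [-1.6 -1.8  7. ] w 0.083 j [ 0.08  0.47 -0.17  0.92 -0.    1.7 ]
587,124,162.5,-2.8 -> [np.float64(0.2), np.float64(-1.1), np.float64(0.7)] roll 0.1
[589.13062658 177.84249678   5.        ]
[581.69867931  75.84330904   5.        ]
```

Emit:
step_arm([
  [0,0,-1],
  [0,0,-1],
  [0,0,-1],
  [0,0,-1],
  [0,0,-1],
], roll=[0,0,0,0,0])

```text
time_s: 25.15
ee_pos: [586.6, 123.3, 163.2]
tool_rot: [0.0, 1.0, -0.024, 0.001]
force: [-1.1, -1.6, 4.8]
gripper_width: 0.085
```

Emit:
step_arm([
  [0,0,0],
  [0,0,0],
  [0,0,0],
  [0,0,0],
  [0,0,0],
], roll=[0,0,0,0,0], hand=-0.25)

```text
time_s: 25.57
ee_pos: [585.9, 123.5, 162.2]
tool_rot: [-0.0, 1.0, -0.024, -0.0]
force: [-0.2, 0.3, -1.2]
gripper_width: 0.369
```

Emit:
step_arm([
  [3,0,0],
  [6,0,0],
  [9,0,0],
  [12,0,0],
  [15,0,0],
], roll=[0,0,0,0,0])

```text
time_s: 25.98
ee_pos: [601.5, 122.7, 162.5]
tool_rot: [-0.0, 1.0, -0.024, 0.0]
force: [0.5, 0.6, 0.2]
gripper_width: 0.371
```

Emit:
step_arm([
  [3,0,0],
  [6,0,0],
  [9,0,0],
  [12,0,0],
  [15,0,0],
], roll=[0,0,0,0,0])

```text
time_s: 26.4
ee_pos: [616.4, 122.0, 162.6]
tool_rot: [0.0, 1.0, -0.024, 0.0]
force: [0.1, 0.7, -0.0]
gripper_width: 0.376
```

Emit:
step_arm([
  [3,0,0],
  [6,0,0],
  [9,0,0],
  [12,0,0],
  [15,0,0],
], roll=[0,0,0,0,0])

```text
time_s: 26.82
ee_pos: [631.3, 121.3, 162.6]
tool_rot: [0.0, 1.0, -0.024, -0.0]
force: [-0.1, 1.0, 0.6]
gripper_width: 0.376
```

```bash
python3 go.py  573,-168,160,-2.8;python3 - <<'E'
from h import *
c=cam("scene");cv2.imwrite("pics/s19.png",cv2.resize(c['img'][180:380,220:430],None,fx=3,fy=3,interpolation=2))
E
```

```text
t 26.8 p [631.3 121.3 162.6] yaw -2.72 F [-0.1  1.   0.6] w 0.376 j [ 0.08  0.55 -0.04  0.98 -0.    1.69]
573,-168,160,-2.8 -> [np.float64(-44.5), np.float64(291.8), np.float64(2.6)] roll 0.1
```

View pics/s19.png

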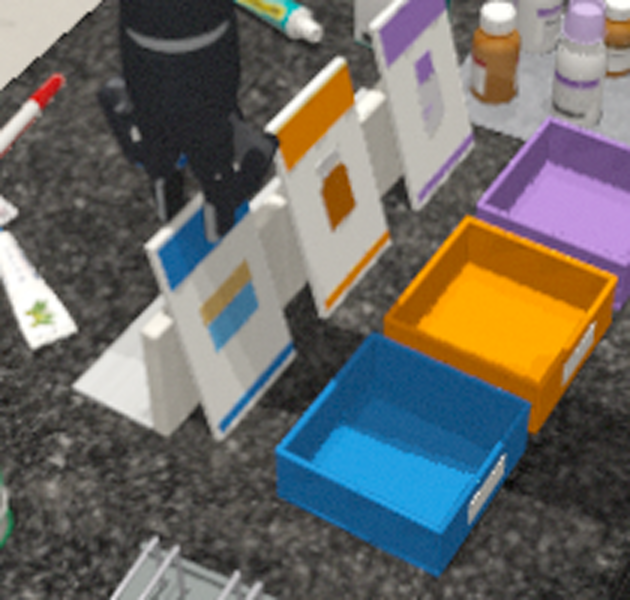

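Emit:
step_arm([
  [0,0,-3],
  [0,0,-8],
  [0,0,-15],
  [0,0,-23],
  [0,0,-31],
], roll=[0,0,0,0,0])

```text
time_s: 27.28
ee_pos: [631.1, 121.4, 194.8]
tool_rot: [-0.0, 1.0, -0.024, 0.0]
force: [0.5, -0.8, -0.6]
gripper_width: 0.378
```

Emit:
step_arm([
  [0,0,-10],
  [0,0,-35],
  [-10,0,-65],
  [-40,10,-85],
  [-75,40,-100],
], roll=[0,0,0,0,0])

```text
time_s: 27.7
ee_pos: [560.3, 90.6, 294.6]
tool_rot: [-0.001, 1.0, -0.022, 0.002]
force: [-0.0, -0.6, 1.1]
gripper_width: 0.372
```

```bash
python3 go.py 520,-100,270,-2.8 ; python3 - <<'E'
from h import *
c=cam("scene");cv2.imwrite("pics/s20.png",c['img'])
E
```

```text
t 27.7 p [560.3  90.6 294.6] yaw -2.53 F [-0.  -0.6  1.1] w 0.372 j [ 0.03  0.33 -0.05  1.19  0.    1.64]
520,-100,270,-2.8 -> [np.float64(-31.8), np.float64(192.2), np.float64(24.6)] roll 0.3
```

View pics/s20.png

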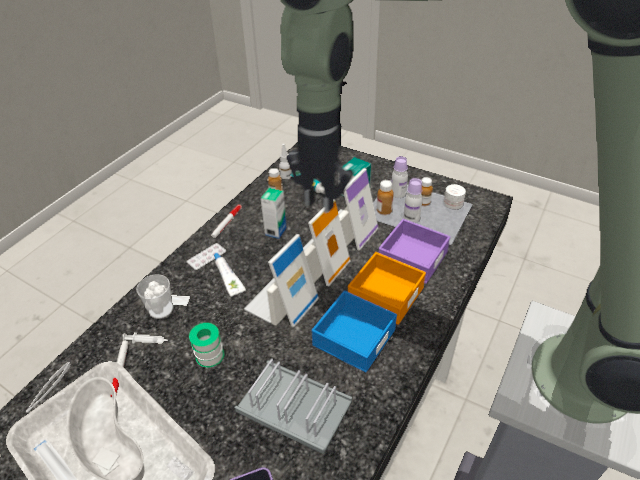

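Emit:
step_arm([
  [-6,38,5],
  [-12,78,10],
  [-18,118,15],
  [-25,158,20],
  [-32,196,25],
], roll=[0,0,0,0,0], hand=0.41)

```text
time_s: 28.17
ee_pos: [517.6, -107.2, 267.4]
tool_rot: [0.0, 1.0, -0.024, 0.001]
force: [0.5, -0.2, 0.3]
gripper_width: 0.705
```

Emit:
step_arm([
  [0,36,10],
  [-1,74,20],
  [-2,112,30],
  [-2,150,40],
  [-2,188,50],
], roll=[0,0,0,0,0])

```text
time_s: 28.58
ee_pos: [506.9, -295.1, 217.0]
tool_rot: [0.0, 1.0, -0.024, 0.001]
force: [1.1, 0.4, 0.9]
gripper_width: 0.708
```

```bash
python3 go.py 507.5,-294.5,210,-2.8 ; python3 - <<'E'
from h import *
c=cam("scene");cv2.imwrite("pics/s21.png",cv2.resize(c['img'][100:260,330:490],None,fx=4,fy=4,interpolation=2))
c=cam("top");cv2.imwrite("pics/t21.png",cv2.resize(c['img'][190:330,330:500],None,fx=4,fy=4,interpolation=2))
E
```

```text
t 28.6 p [ 506.9 -295.1  217. ] yaw -2.75 F [1.1 0.4 0.9] w 0.708 j [-0.65  0.41 -0.13  1.03  0.    0.97]
507.5,-294.5,210,-2.8 -> [np.float64(0.6), np.float64(-0.6), np.float64(7.0)] roll 0.1
```

View pics/s21.png

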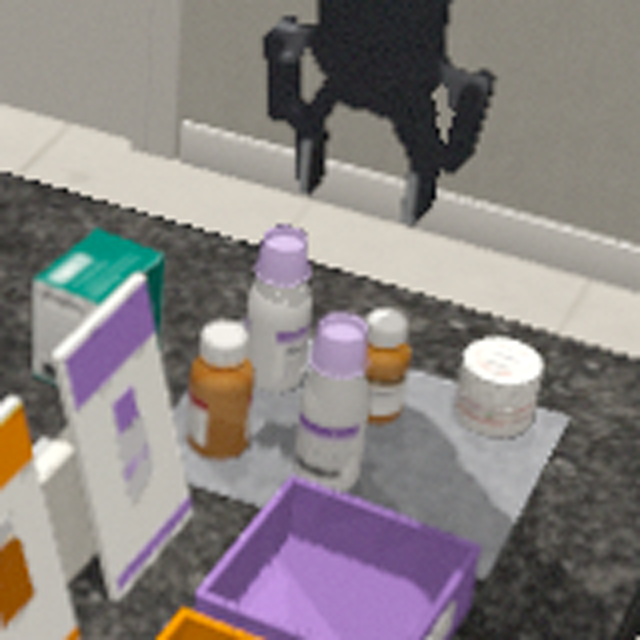

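View pics/t21.png

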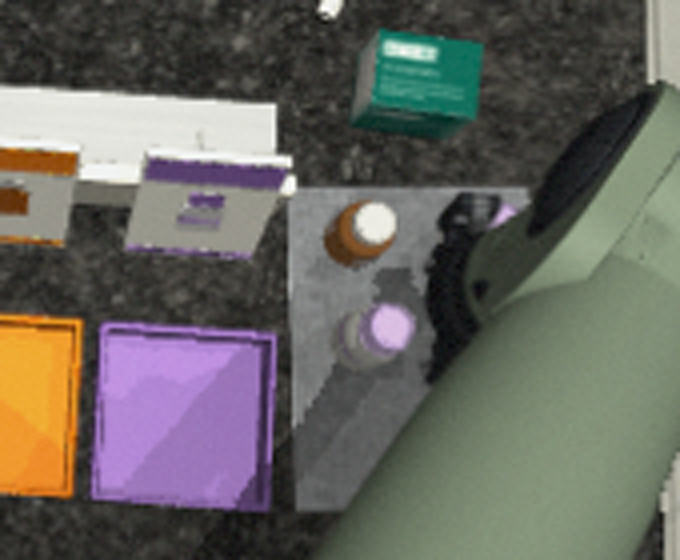

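```bash
python3 - <<'E'
from h import *
T=cam("top");S=cam("scene")
t=lambda x,y:(330+x/4,190+y/4); s=lambda x,y:(330+x/4,100+y/4)
print("near",tri(T,t(392,328),S,s(342,331)))
print("amb1",tri(T,t(376,222),S,s(224,337)))
# base left/right edges in scene at z=2
print("bodyL/R z40 near",onz(S,*s(299,430),40),onz(S,*s(364,440),40))
print("amb1 body",onz(S,*s(190,410),40),onz(S,*s(251,418),40))
print("cap far", onz(S,*s(285,243),122),"amb2",onz(S,*s(388,322),78),"pot",onz(S,*s(503,358),49))
E
```

```text
near (array([ 508.1844958 , -297.5098538 ,  114.34545163]), np.float64(1.0766691476262533))
amb1 (array([ 587.88670403, -293.84895038,   84.03372173]), np.float64(1.9273346763368848))
bodyL/R z40 near [ 523.04153819 -279.92894879   40.        ] [ 481.46192562 -290.929267     40.        ]
amb1 body [ 595.21807657 -264.50121085   40.        ] [ 556.04462669 -276.29195125   40.        ]
cap far [ 576.09882533 -362.50065991  122.        ] amb2 [ 500.65382591 -371.18721101   78.        ] pot [ 428.28248668 -409.97461593   49.        ]
```

Emit:
step_arm([
  [1,0,20],
  [1,0,45],
  [1,0,70],
  [1,0,95],
  [1,0,115],
], roll=[0,0,0,0,0])

```text
time_s: 29.2
ee_pos: [508.4, -291.0, 100.9]
tool_rot: [-0.0, 1.0, -0.023, 0.0]
force: [-0.2, -0.7, 0.3]
gripper_width: 0.7
```

Emit:
step_arm([
  [0,0,10],
  [0,0,20],
  [0,0,29],
  [0,0,36],
  [0,0,39],
], roll=[0,0,0,0,0])

```text
time_s: 29.62
ee_pos: [508.3, -292.9, 62.2]
tool_rot: [0.0, 1.0, -0.024, 0.0]
force: [0.2, -0.3, -0.3]
gripper_width: 0.706
```

```bash
python3 go.py 508,-295,63,-2.8 ; python3 - <<'E'
from h import *
c=cam("scene");cv2.imwrite("pics/s22.png",cv2.resize(c['img'][100:260,330:490],None,fx=4,fy=4,interpolation=2))
E
```

```text
t 29.6 p [ 508.3 -292.9   62.2] yaw -2.7 F [ 0.2 -0.3 -0.3] w 0.706 j [-0.65  0.56 -0.32  0.69  0.    0.97]
508,-295,63,-2.8 -> [np.float64(-0.2), np.float64(2.1), np.float64(-0.8)] roll 0.1
```

View pics/s22.png

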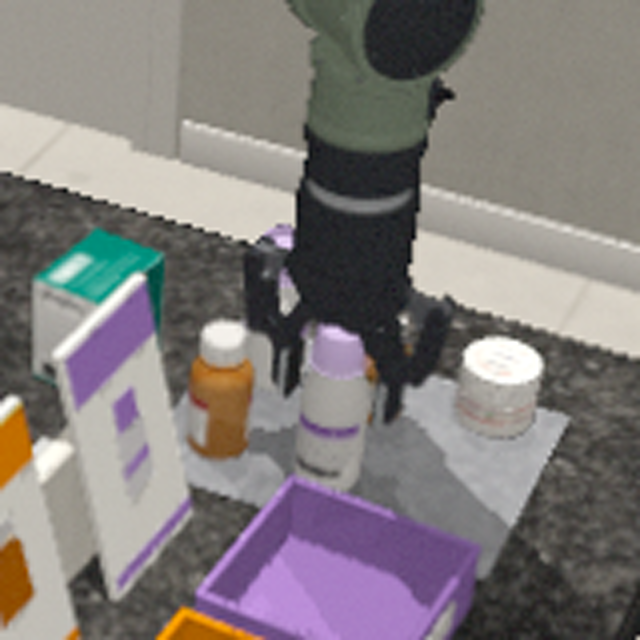

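Emit:
step_arm([
  [0,2,0],
  [0,2,0],
  [0,2,0],
  [0,2,0],
  [0,2,0],
], roll=[0,0,0,0,0], hand=-1, grip_force=40)

```text
time_s: 30.08
ee_pos: [508.6, -295.8, 63.3]
tool_rot: [0.001, 1.0, -0.024, 0.001]
force: [-0.1, -1.3, 4.8]
gripper_width: 0.486
```

Emit:
step_arm([
  [0,0,0],
  [0,0,-5],
  [0,0,-15],
  [0,0,-35],
  [0,0,-55],
], roll=[0,0,0,0,0])

```text
time_s: 30.5
ee_pos: [507.0, -294.2, 117.6]
tool_rot: [-0.001, 1.0, -0.024, -0.001]
force: [0.7, -0.6, -0.1]
gripper_width: 0.486
```

```bash
python3 go.py 480,-270,195,-2.8 447,-187,190,-2.8; python3 - <<'E'
from h import *
c=cam("scene");cv2.imwrite("pics/s23.png",cv2.resize(c['img'][100:260,330:490],None,fx=4,fy=4,interpolation=2))
E
```

```text
t 30.5 p [ 507.  -294.2  117.6] yaw -2.72 F [ 0.7 -0.6 -0.1] w 0.486 j [-0.65  0.5  -0.26  0.82  0.    0.97]
480,-270,195,-2.8 -> [np.float64(-28.2), np.float64(-22.8), np.float64(-77.4)] roll 0.1
447,-187,190,-2.8 -> [np.float64(-65.1), np.float64(-104.2), np.float64(-72.4)] roll 0.1
```

View pics/s23.png

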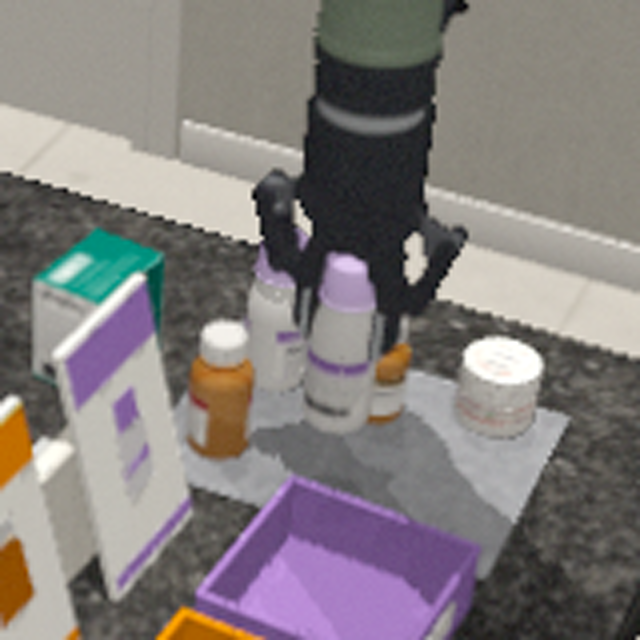

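Emit:
step_arm([
  [0,0,-20],
  [-8,-25,-38],
  [-24,-65,-45],
  [-45,-110,-45],
  [-58,-145,-45],
], roll=[0,0,0,0,0])

```text
time_s: 30.97
ee_pos: [457.9, -151.6, 163.0]
tool_rot: [-0.0, 1.0, -0.024, 0.0]
force: [1.1, 1.0, -2.9]
gripper_width: 0.484
```

Emit:
step_arm([
  [-5,-12,0],
  [-7,-21,0],
  [-7,-21,10],
  [-7,-21,25],
  [-7,-21,40],
], roll=[0,0,0,0,0])

```text
time_s: 31.38
ee_pos: [454.2, -132.3, 122.7]
tool_rot: [0.001, 1.0, -0.024, 0.001]
force: [0.6, -0.3, -1.3]
gripper_width: 0.486
```

```bash
python3 go.py 449.4,-124.6,66,-2.8; python3 - <<'E'
from h import *
c=cam("scene");cv2.imwrite("pics/s24.png",cv2.resize(c['img'][150:300,330:490],None,fx=4,fy=4,interpolation=2))
E
```

```text
t 31.4 p [ 454.2 -132.3  122.7] yaw -2.73 F [ 0.6 -0.3 -1.3] w 0.486 j [-0.44  0.3  -0.56  0.71 -0.    1.18]
449.4,-124.6,66,-2.8 -> [np.float64(-5.2), np.float64(-7.5), np.float64(56.7)] roll 0.1
```

View pics/s24.png

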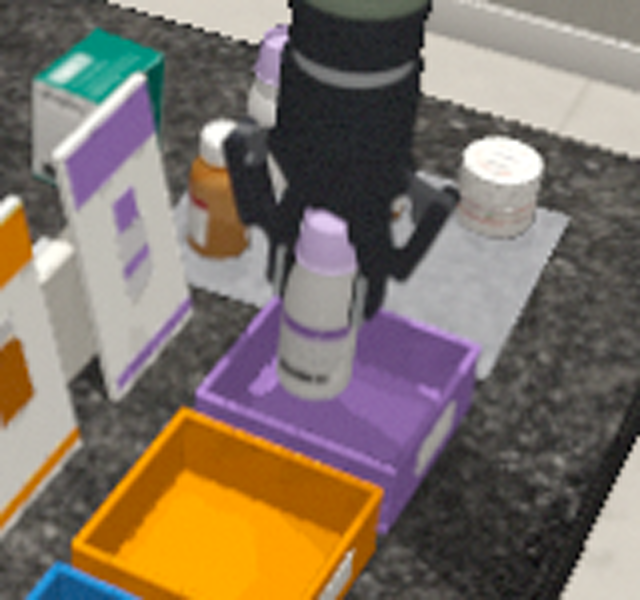

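Emit:
step_arm([
  [-3,-4,10],
  [-4,-6,20],
  [-5,-7,32],
  [-5,-7,42],
  [-5,-7,50],
], roll=[0,0,0,0,0])

```text
time_s: 31.85
ee_pos: [448.6, -124.9, 72.0]
tool_rot: [0.0, 1.0, -0.024, 0.0]
force: [0.1, -0.3, -1.0]
gripper_width: 0.484
```

Emit:
step_arm([
  [0,0,1],
  [0,0,2],
  [0,0,3],
  [0,0,4],
  [0,0,4.5],
], roll=[0,0,0,0,0])

```text
time_s: 32.27
ee_pos: [448.5, -124.5, 68.3]
tool_rot: [0.0, 1.0, -0.024, 0.0]
force: [-0.6, -0.0, -1.2]
gripper_width: 0.484
```

```bash
python3 go.py 449.4,-124.6,66,-2.8; python3 - <<'E'
from h import *
c=cam("scene");cv2.imwrite("pics/s25.png",cv2.resize(c['img'][150:300,330:490],None,fx=4,fy=4,interpolation=2))
E
```

```text
t 32.3 p [ 448.5 -124.5   68.3] yaw -2.73 F [-0.6 -0.  -1.2] w 0.484 j [-0.43  0.37 -0.63  0.56  0.    1.19]
449.4,-124.6,66,-2.8 -> [np.float64(0.9), np.float64(0.1), np.float64(2.3)] roll 0.1
```

View pics/s25.png

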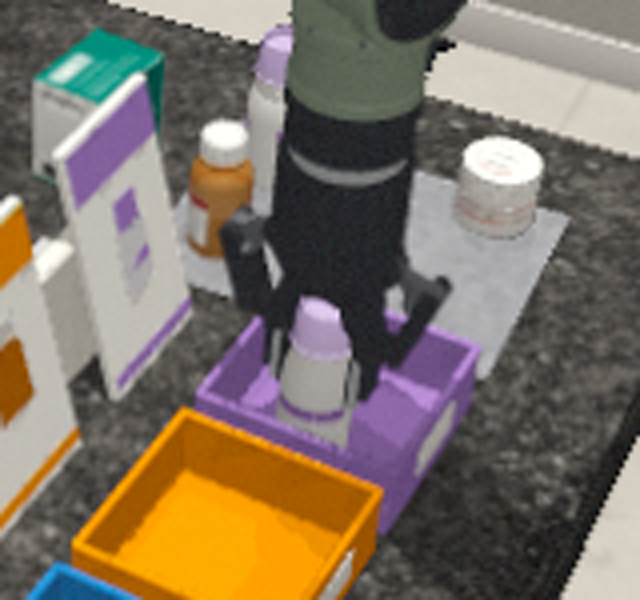

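Emit:
step_arm([
  [0,0,0.5],
  [0,0,1],
  [0,0,1.5],
  [0,0,2],
  [0,0,2],
], roll=[0,0,0,0,0])

```text
time_s: 32.73
ee_pos: [448.0, -124.2, 65.9]
tool_rot: [-0.0, 1.0, -0.024, -0.0]
force: [-0.5, -0.2, -2.0]
gripper_width: 0.483
```

Emit:
step_arm([
  [0,0,0.5],
  [0,0,1],
  [0,0,1],
  [0,0,1],
  [0,0,1],
], roll=[0,0,0,0,0])

```text
time_s: 33.15
ee_pos: [448.2, -124.4, 65.3]
tool_rot: [0.0, 1.0, -0.024, 0.0]
force: [-0.5, 0.3, 5.8]
gripper_width: 0.482
```

Emit:
step_arm([
  [0,0,-0.5],
  [0,0,-0.5],
  [0,0,-0.5],
  [0,0,-0.5],
  [0,0,-0.5],
], roll=[0,0,0,0,0], hand=0.41)

```text
time_s: 33.57
ee_pos: [448.1, -124.2, 65.3]
tool_rot: [-0.0, 1.0, -0.024, -0.0]
force: [-0.4, 0.1, 0.7]
gripper_width: 0.704
```

Emit:
step_arm([
  [0,0,-20],
  [0,0,-50],
  [0,0,-85],
  [5,0,-120],
  [20,10,-150],
], roll=[0,0,0,0,0])

```text
time_s: 33.98
ee_pos: [466.0, -133.7, 217.4]
tool_rot: [-0.001, 1.0, -0.023, -0.001]
force: [0.1, -0.5, -0.6]
gripper_width: 0.71
```

```bash
python3 go.py 579,-371,215,-2.8; python3 - <<'E'
from h import *
c=cam("scene");cv2.imwrite("pics/s26.png",cv2.resize(c['img'][100:300,330:490],None,fx=3,fy=3,interpolation=2))
E
```

```text
t 34.0 p [ 466.  -133.7  217.4] yaw -2.66 F [ 0.1 -0.5 -0.6] w 0.71 j [-0.43  0.22 -0.39  0.96  0.    1.19]
579,-371,215,-2.8 -> [np.float64(123.9), np.float64(231.8), np.float64(2.4)] roll 0.1
```

View pics/s26.png

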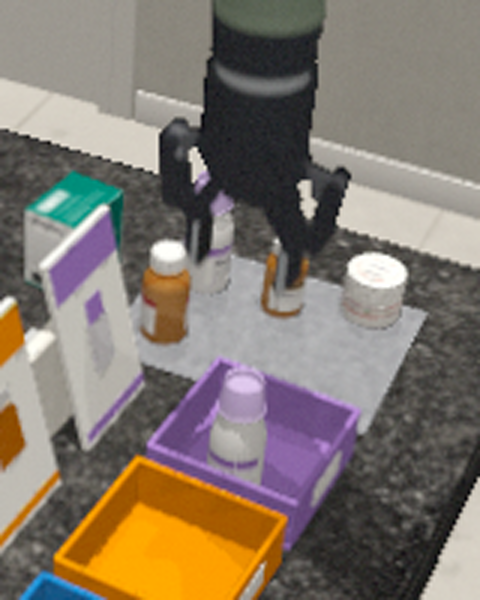

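```bash
python3 - <<'E'
from h import *
T=cam("top");tz=lambda x,y:(170+x/2.58,190+y/2.58)
for p in((656,64),(718,74),(724,25)): print("carton top",onz(T,*tz(*p),84))
for p in((643,72),(706,87)): print("carton base",onz(T,*tz(*p),0))
print(proj(T,[[581,-372,122]]))
cv2.imwrite("pics/t26.png",cv2.resize(T['img'][190:330,330:500],None,fx=4,fy=4,interpolation=2))
E
```

```text
carton top [ 680.58279909 -295.47059812   84.        ]
carton top [ 670.68890601 -366.68305342   84.        ]
carton top [ 728.64353641 -374.96675323   84.        ]
carton base [ 688.7559459  -298.24322108    0.        ]
carton base [ 672.06706549 -375.00511806    0.        ]
[[454.45423107 246.95515284]]
```

View pics/t26.png

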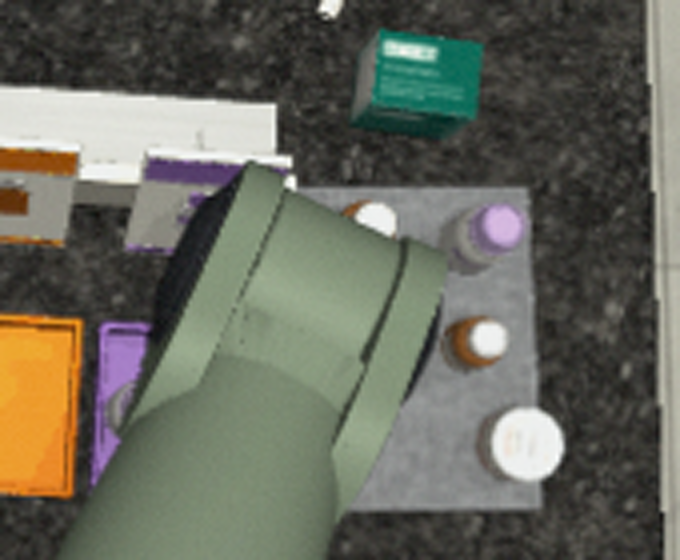

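Emit:
step_arm([
  [18,35,0],
  [38,70,0],
  [58,106,0],
  [78,142,0],
  [98,178,0],
], roll=[0,0,0,0,0])

```text
time_s: 34.5
ee_pos: [557.2, -319.0, 214.3]
tool_rot: [-0.0, 1.0, -0.024, -0.0]
force: [1.4, 0.3, 1.0]
gripper_width: 0.702
```

Emit:
step_arm([
  [18,34,0],
  [27,55,0],
  [28,55,25],
  [28,55,60],
  [28,55,90],
], roll=[0,0,0,0,0])

```text
time_s: 34.92
ee_pos: [582.0, -374.3, 122.8]
tool_rot: [-0.0, 1.0, -0.024, -0.0]
force: [-0.3, -0.0, -1.6]
gripper_width: 0.702
```

```bash
python3 go.py 581,-372,63,-2.8;  python3 - <<'E'
from h import *
T=cam("top");S=cam("scene");t=lambda x,y:(330+x/4,190+y/4)
print("amb2",onz(T,*t(489,338),78),"pot",onz(T,*t(528,444),49))
cv2.imwrite("pics/s27.png",cv2.resize(S['img'][100:300,330:490],None,fx=3,fy=3,interpolation=2))
E
```

```text
t 34.9 p [ 582.  -374.3  122.8] yaw -2.78 F [-0.3 -0.  -1.6] w 0.702 j [-0.68  0.67  0.07  0.97  0.    0.94]
581,-372,63,-2.8 -> [np.float64(-1.1), np.float64(-2.3), np.float64(59.8)] roll 0.0
amb2 [ 506.3514371  -376.59445722   78.        ] pot [ 431.21427248 -412.36345151   49.        ]
```

View pics/s27.png

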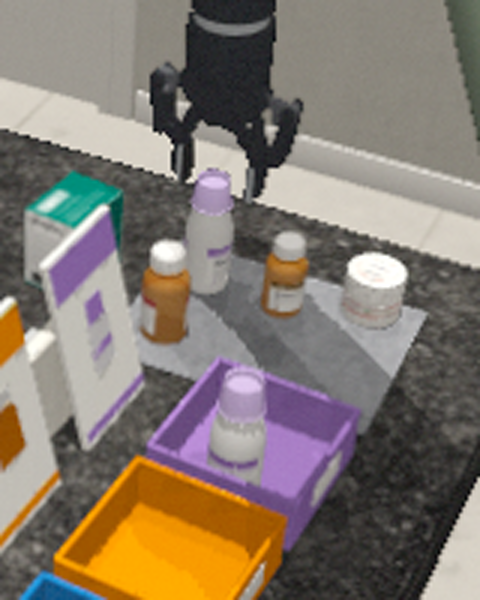

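Fingers are just above the second syrup bottle; going down around it.

Emit:
step_arm([
  [-0.5,-1,12],
  [-1,-2,25],
  [-1,-2,38],
  [-1,-2,50],
  [-1,-2,58],
], roll=[0,0,0,0,0])

```text
time_s: 35.43
ee_pos: [581.5, -371.8, 67.3]
tool_rot: [0.0, 1.0, -0.024, -0.0]
force: [-0.6, 0.9, -0.7]
gripper_width: 0.707
```

Emit:
step_arm([
  [0,0,0],
  [0,0,1],
  [0,0,1],
  [0,0,1],
  [0,0,1],
], roll=[0,0,0,0,0], hand=-1)

```text
time_s: 35.85
ee_pos: [581.9, -372.2, 67.2]
tool_rot: [0.0, 1.0, -0.024, 0.001]
force: [-0.9, 0.6, 0.1]
gripper_width: 0.477
```

Emit:
step_arm([
  [0,0,0],
  [0,0,-10],
  [0,0,-30],
  [0,0,-60],
  [0,0,-95],
], roll=[0,0,0,0,0])

```text
time_s: 36.27
ee_pos: [580.1, -370.9, 161.0]
tool_rot: [-0.001, 1.0, -0.024, -0.002]
force: [1.0, -0.3, -1.1]
gripper_width: 0.481
```

```bash
python3 go.py 446,-188.5,160,-2.8;  python3 - <<'E'
from h import *
S=cam("scene")
cv2.imwrite("pics/s28.png",cv2.resize(S['img'][100:300,330:490],None,fx=3,fy=3,interpolation=2))
E
```

```text
t 36.3 p [ 580.1 -370.9  161. ] yaw -2.73 F [ 1.  -0.3 -1.1] w 0.481 j [-0.68  0.64  0.11  1.05  0.    0.94]
446,-188.5,160,-2.8 -> [np.float64(-142.7), np.float64(-175.8), np.float64(1.0)] roll 0.1
```

View pics/s28.png

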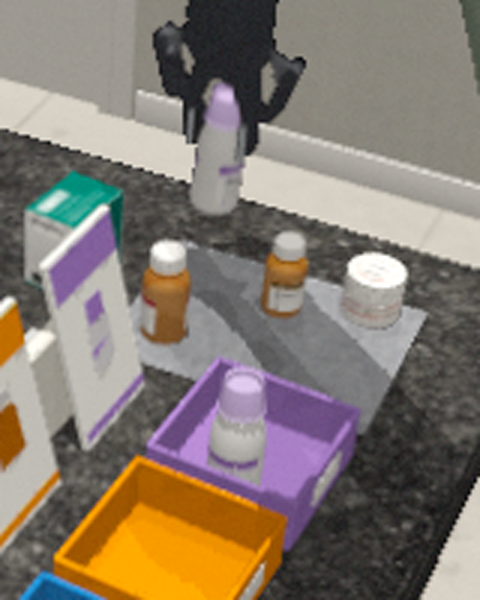

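Emit:
step_arm([
  [-25,-25,-12],
  [-55,-55,-20],
  [-85,-88,-20],
  [-112,-122,-20],
  [-135,-155,-20],
], roll=[0,0,0,0,0])

```text
time_s: 36.73
ee_pos: [455.0, -213.5, 182.1]
tool_rot: [0.0, 1.0, -0.024, 0.0]
force: [1.4, 0.1, -1.0]
gripper_width: 0.471
```

Emit:
step_arm([
  [-6,-14,0],
  [-8,-21,10],
  [-8,-21,28],
  [-8,-21,50],
  [-8,-21,68],
], roll=[0,0,0,0,0])

```text
time_s: 37.15
ee_pos: [449.8, -193.1, 113.6]
tool_rot: [0.0, 1.0, -0.024, 0.001]
force: [-1.6, -0.4, 14.3]
gripper_width: 0.475
```

```bash
python3 go.py 446,-188.5,69,-2.8;  python3 - <<'E'
from h import *
S=cam("scene")
cv2.imwrite("pics/s29.png",cv2.resize(S['img'][150:300,330:490],None,fx=4,fy=4,interpolation=2))
E
```

```text
t 37.1 p [ 449.8 -193.1  113.6] yaw -2.69 F [-1.6 -0.4 14.3] w 0.475 j [-0.56  0.34 -0.53  0.7   0.    1.06]
446,-188.5,69,-2.8 -> [np.float64(-4.1), np.float64(-4.4), np.float64(44.6)] roll 0.1
```

View pics/s29.png

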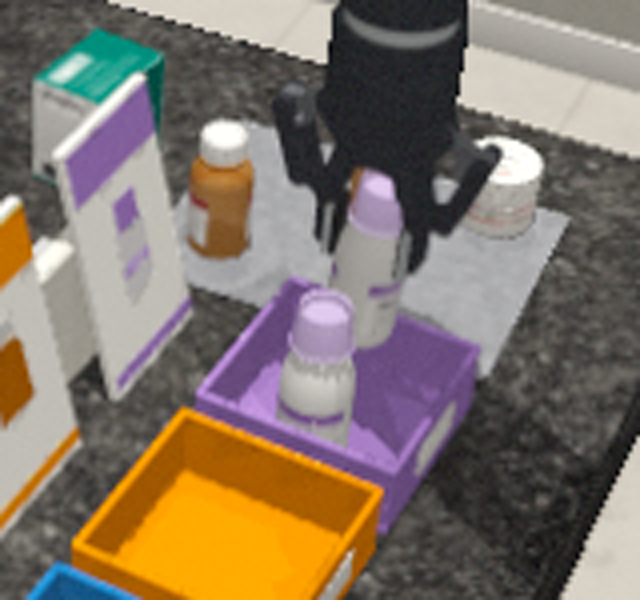

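Emit:
step_arm([
  [0,0,-6],
  [-1,-3,-12],
  [-2,-7,-16],
  [-3,-11,-16],
  [-3,-12,-16],
], roll=[0,0,0,0,0])

```text
time_s: 37.62
ee_pos: [447.3, -180.7, 130.6]
tool_rot: [0.0, 1.0, -0.024, 0.001]
force: [0.1, -0.3, -2.4]
gripper_width: 0.481
```

```bash
python3 go.py 446,-181,69,-2.8;  python3 - <<'E'
from h import *
S=cam("scene")
cv2.imwrite("pics/s30.png",cv2.resize(S['img'][150:300,350:470],None,fx=4,fy=4,interpolation=2))
S=cam("top")
cv2.imwrite("pics/t30.png",cv2.resize(S['img'][190:330,330:500],None,fx=4,fy=4,interpolation=2))
E
```

```text
t 37.6 p [ 447.3 -180.7  130.6] yaw -2.7 F [ 0.1 -0.3 -2.4] w 0.481 j [-0.54  0.31 -0.52  0.74  0.    1.08]
446,-181,69,-2.8 -> [np.float64(-1.3), np.float64(0.4), np.float64(61.6)] roll 0.1
```

View pics/s30.png

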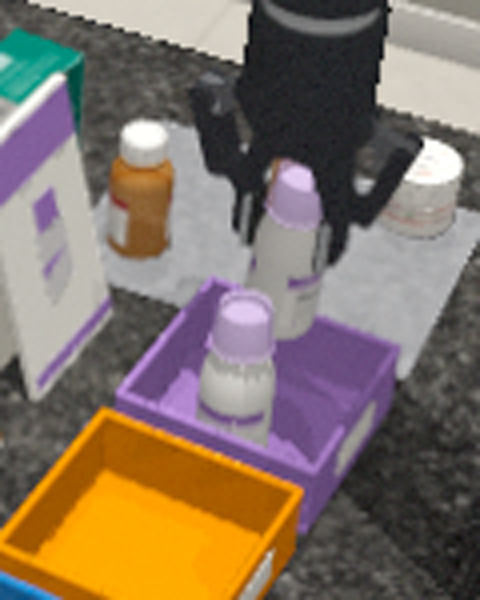

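View pics/t30.png

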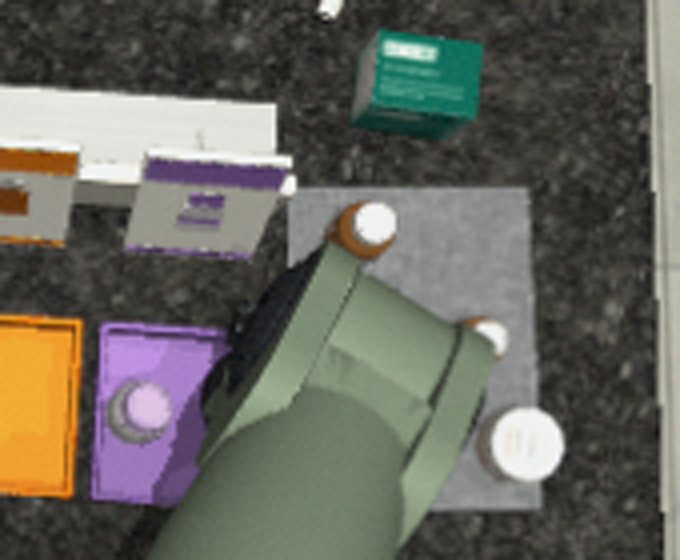

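Emit:
step_arm([
  [0,-2,12],
  [0,-4,26],
  [0,-4,38],
  [0,-4,46],
  [0,-4,50],
], roll=[0,0,0,0,0])

```text
time_s: 38.13
ee_pos: [446.6, -176.8, 78.4]
tool_rot: [-0.0, 1.0, -0.024, -0.001]
force: [-0.4, 1.4, -0.9]
gripper_width: 0.475
```

Emit:
step_arm([
  [0,0,2],
  [0,0,4],
  [0,0,6],
  [0,0,8],
  [0,0,8],
], roll=[0,0,0,0,0])

```text
time_s: 38.55
ee_pos: [447.4, -177.2, 71.5]
tool_rot: [0.0, 1.0, -0.024, 0.0]
force: [-0.1, -1.0, -1.5]
gripper_width: 0.478
```

```bash
python3 go.py 446,-178,69,-2.8;  python3 - <<'E'
from h import *
S=cam("scene")
cv2.imwrite("pics/s31.png",cv2.resize(S['img'][150:300,350:470],None,fx=4,fy=4,interpolation=2))
E
```

```text
t 38.5 p [ 447.4 -177.2   71.5] yaw -2.73 F [-0.1 -1.  -1.5] w 0.478 j [-0.53  0.39 -0.59  0.59  0.    1.09]
446,-178,69,-2.8 -> [np.float64(-1.3), np.float64(0.9), np.float64(2.5)] roll 0.1
```

View pics/s31.png

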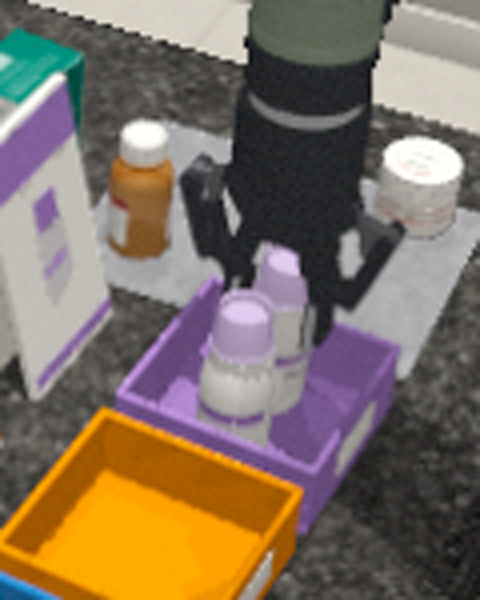

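Emit:
step_arm([
  [0,0,1],
  [0,0,2],
  [0,0,3],
  [0,0,3],
  [0,0,3],
], roll=[0,0,0,0,0])

```text
time_s: 39.02
ee_pos: [447.4, -177.2, 68.5]
tool_rot: [0.0, 1.0, -0.024, 0.0]
force: [0.2, 0.1, -0.8]
gripper_width: 0.476
```

Emit:
step_arm([
  [0,0,0.5],
  [0,0,1],
  [0,0,1.5],
  [0,0,1.5],
  [0,0,1.5],
], roll=[0,0,0,0,0])

```text
time_s: 39.43
ee_pos: [447.6, -178.1, 68.0]
tool_rot: [0.001, 1.0, -0.024, 0.0]
force: [-1.7, -0.7, 9.1]
gripper_width: 0.476
```

Emit:
step_arm([
  [0,0,-1],
  [0,0,-1],
  [0,0,-1],
  [0,0,-1],
  [0,0,-1],
], roll=[0,0,0,0,0], hand=0.3)

```text
time_s: 39.85
ee_pos: [447.1, -177.0, 67.8]
tool_rot: [-0.0, 1.0, -0.024, -0.0]
force: [-0.3, -0.3, -0.2]
gripper_width: 0.649
```

Emit:
step_arm([
  [0,0,-10],
  [0,0,-30],
  [0,0,-60],
  [0,0,-95],
  [10,0,-130],
], roll=[0,0,0,0,0])

```text
time_s: 40.27
ee_pos: [455.2, -176.7, 198.6]
tool_rot: [-0.001, 1.0, -0.024, -0.002]
force: [0.3, 0.3, -0.3]
gripper_width: 0.646
```

```bash
python3 go.py 586,-292,190,-2.8;  python3 - <<'E'
from h import *
S=cam("scene")
cv2.imwrite("pics/s32.png",cv2.resize(S['img'][150:300,350:470],None,fx=4,fy=4,interpolation=2))
E
```

```text
t 40.3 p [ 455.2 -176.7  198.6] yaw -2.76 F [ 0.3  0.3 -0.3] w 0.646 j [-0.52  0.25 -0.41  0.92 -0.    1.1 ]
586,-292,190,-2.8 -> [np.float64(136.2), np.float64(108.9), np.float64(8.6)] roll 0.0
```

View pics/s32.png

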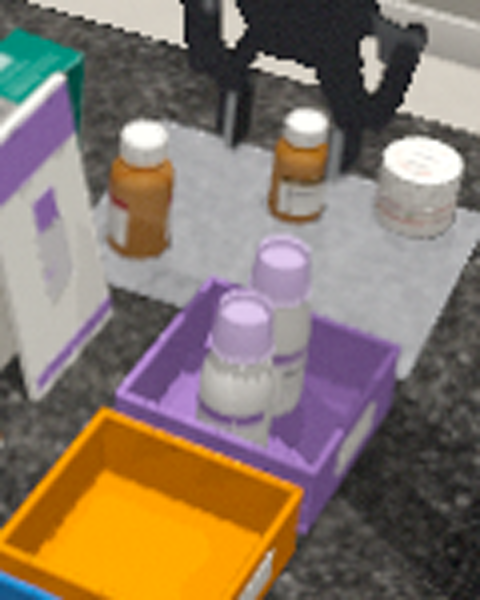

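Emit:
step_arm([
  [25,22,0],
  [55,45,0],
  [85,68,0],
  [115,92,0],
  [136,109,5],
], roll=[0,0,0,0,0], hand=0.41)

```text
time_s: 40.73
ee_pos: [590.6, -295.3, 193.3]
tool_rot: [0.001, 1.0, -0.024, 0.001]
force: [0.6, 0.4, 0.3]
gripper_width: 0.705
```

Emit:
step_arm([
  [0,0,15],
  [0,0,40],
  [0,0,65],
  [0,0,85],
  [0,0,95],
], roll=[0,0,0,0,0])

```text
time_s: 41.15
ee_pos: [586.2, -291.8, 94.2]
tool_rot: [-0.001, 1.0, -0.024, -0.002]
force: [0.3, -0.7, -0.6]
gripper_width: 0.701
```

```bash
python3 go.py 587,-292,33,-2.8;  python3 - <<'E'
from h import *
S=cam("scene")
cv2.imwrite("pics/s33.png",cv2.resize(S['img'][120:270,350:470],None,fx=4,fy=4,interpolation=2))
S=cam("top")
cv2.imwrite("pics/t33.png",cv2.resize(S['img'][190:330,330:500],None,fx=4,fy=4,interpolation=2))
E
```

```text
t 41.1 p [ 586.2 -291.8   94.2] yaw -2.73 F [ 0.3 -0.7 -0.6] w 0.701 j [-0.57  0.64 -0.08  0.86  0.    1.04]
587,-292,33,-2.8 -> [np.float64(0.8), np.float64(0.1), np.float64(61.2)] roll 0.1
```

View pics/s33.png

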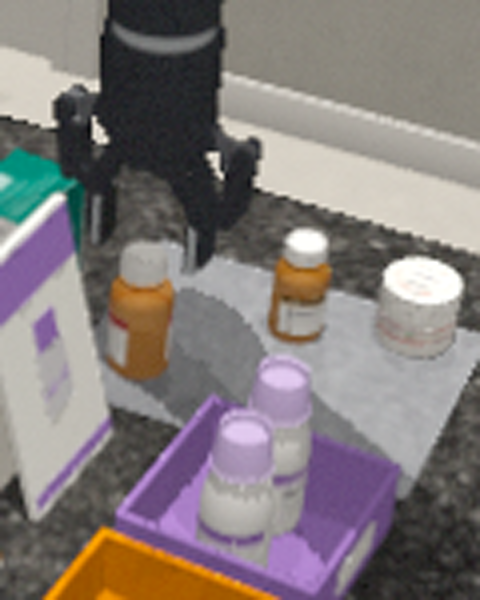

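View pics/t33.png

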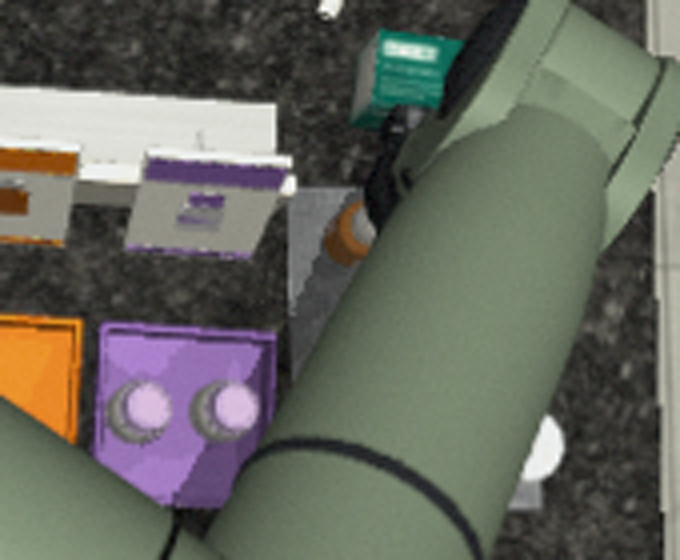

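Emit:
step_arm([
  [0.5,0,15],
  [1,0,30],
  [1,0,45],
  [1,0,55],
  [1,0,60],
], roll=[0,0,0,0,0])

```text
time_s: 41.67
ee_pos: [589.0, -292.9, 37.7]
tool_rot: [-0.0, 1.0, -0.024, -0.0]
force: [-0.0, -0.4, -0.1]
gripper_width: 0.708
```

Emit:
step_arm([
  [0,0,0],
  [0,0,0],
  [0,0,0],
  [0,0,0],
  [0,0,0],
], roll=[0,0,0,0,0], hand=-1)

```text
time_s: 42.08
ee_pos: [589.3, -293.2, 38.6]
tool_rot: [0.0, 1.0, -0.024, 0.0]
force: [0.4, 0.3, -0.5]
gripper_width: 0.486
```

Emit:
step_arm([
  [0,0,0],
  [0,0,-10],
  [0,0,-30],
  [0,0,-60],
  [0,0,-95],
], roll=[0,0,0,0,0])

```text
time_s: 42.5
ee_pos: [587.6, -292.1, 132.8]
tool_rot: [-0.001, 1.0, -0.024, -0.002]
force: [0.1, -0.4, -1.2]
gripper_width: 0.487
```

```bash
python3 go.py 455.5,17,160,-2.8;  python3 - <<'E'
from h import *
S=cam("scene")
cv2.imwrite("pics/s34.png",cv2.resize(S['img'][120:270,350:470],None,fx=4,fy=4,interpolation=2))
E
```

```text
t 42.5 p [ 587.6 -292.1  132.8] yaw -2.73 F [ 0.1 -0.4 -1.2] w 0.487 j [-0.57  0.6  -0.03  0.94  0.    1.04]
455.5,17,160,-2.8 -> [np.float64(-146.6), np.float64(-302.4), np.float64(-27.2)] roll 0.1
```

View pics/s34.png

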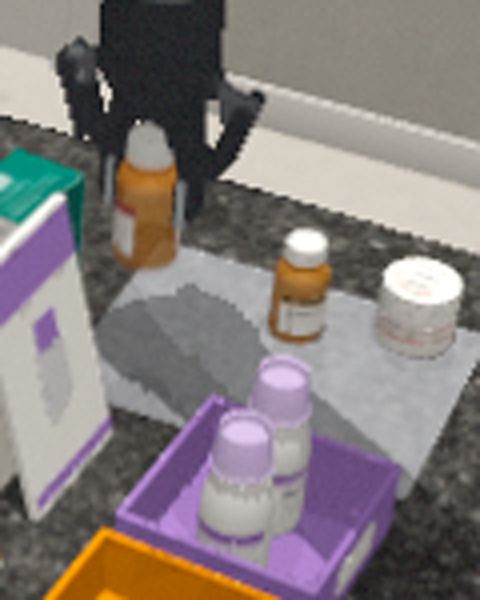

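Emit:
step_arm([
  [-5,-5,-38],
  [-15,-20,-75],
  [-28,-45,-107],
  [-45,-80,-107],
  [-63,-117,-107],
], roll=[0,0,0,0,0])

```text
time_s: 42.97
ee_pos: [532.7, -173.5, 243.4]
tool_rot: [0.001, 1.0, -0.025, 0.003]
force: [1.6, 1.2, -2.1]
gripper_width: 0.486
```

Emit:
step_arm([
  [-18,-37,0],
  [-36,-74,0],
  [-54,-111,0],
  [-70,-148,0],
  [-83,-183,0],
], roll=[0,0,0,0,0])

```text
time_s: 43.38
ee_pos: [455.8, 15.4, 240.8]
tool_rot: [-0.0, 1.0, -0.024, 0.0]
force: [1.5, 0.7, -2.0]
gripper_width: 0.488
```

```bash
python3 go.py 455.6,14.8,41,-2.8
```

```text
t 43.4 p [455.8  15.4 240.8] yaw -2.74 F [ 1.5  0.7 -2. ] w 0.488 j [-0.13  0.15 -0.42  1.    0.    1.49]
455.6,14.8,41,-2.8 -> [np.float64(-0.2), np.float64(0.6), np.float64(199.8)] roll 0.1
```

Emit:
step_arm([
  [0,0,25],
  [0,0,55],
  [0,0,85],
  [0,0,110],
  [0,0,120],
], roll=[0,0,0,0,0])

```text
time_s: 43.8
ee_pos: [455.3, 14.1, 117.7]
tool_rot: [-0.0, 1.0, -0.024, -0.002]
force: [-0.1, -0.4, -1.7]
gripper_width: 0.486
```

```bash
python3 go.py 455.6,14.8,41,-2.8;  python3 - <<'E'
from h import *
S=cam("scene")
cv2.imwrite("pics/s35.png",cv2.resize(S['img'][170:330,320:460],None,fx=4,fy=4,interpolation=2))
E
```

```text
t 43.8 p [455.3  14.1 117.7] yaw -2.7 F [-0.1 -0.4 -1.7] w 0.486 j [-0.13  0.29 -0.6   0.69  0.    1.49]
455.6,14.8,41,-2.8 -> [np.float64(0.2), np.float64(-0.7), np.float64(76.7)] roll 0.1
```

View pics/s35.png

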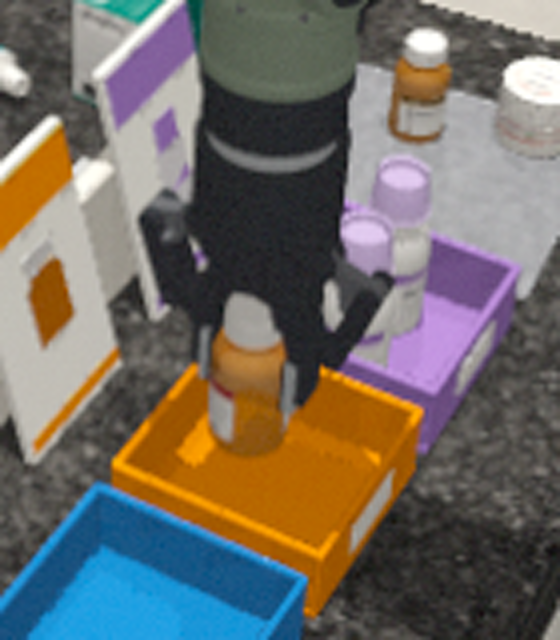

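Emit:
step_arm([
  [0,0,15],
  [0,0,32],
  [0,0,48],
  [0,0,60],
  [0,0,66],
], roll=[0,0,0,0,0])

```text
time_s: 44.27
ee_pos: [457.4, 13.6, 53.7]
tool_rot: [-0.0, 1.0, -0.024, -0.0]
force: [-0.6, -0.5, -1.1]
gripper_width: 0.488
```

Emit:
step_arm([
  [0,0,1],
  [0,0,3],
  [0,0,5],
  [0,0,7],
  [0,0,8],
], roll=[0,0,0,0,0])

```text
time_s: 44.68
ee_pos: [457.8, 13.6, 46.4]
tool_rot: [0.0, 1.0, -0.024, 0.001]
force: [-0.3, 0.1, -0.9]
gripper_width: 0.481
```

Emit:
step_arm([
  [0,0,0.6],
  [0,0,1.2],
  [0,0,2],
  [0,0,2],
  [0,0,2],
], roll=[0,0,0,0,0])

```text
time_s: 45.1
ee_pos: [457.4, 13.6, 44.0]
tool_rot: [-0.0, 1.0, -0.024, -0.0]
force: [-0.3, 0.9, -1.4]
gripper_width: 0.485
```

Emit:
step_arm([
  [0,0,0.6],
  [0,0,1.2],
  [0,0,2],
  [0,0,2.6],
  [0,0,2.6],
], roll=[0,0,0,0,0])

```text
time_s: 45.52
ee_pos: [457.3, 13.7, 41.2]
tool_rot: [-0.0, 1.0, -0.024, -0.0]
force: [0.7, 0.1, -1.2]
gripper_width: 0.487
```

Emit:
step_arm([
  [0,0,0.5],
  [0,0,1],
  [0,0,1],
  [0,0,1],
  [0,0,1],
], roll=[0,0,0,0,0])

```text
time_s: 45.93
ee_pos: [457.4, 13.6, 40.5]
tool_rot: [0.0, 1.0, -0.024, 0.0]
force: [-1.2, 0.9, 3.8]
gripper_width: 0.484
```

Emit:
step_arm([
  [0,0,-0.5],
  [0,0,-0.5],
  [0,0,-0.5],
  [0,0,-0.5],
  [0,0,-0.5],
], roll=[0,0,0,0,0], hand=0.3)

```text
time_s: 46.35
ee_pos: [457.4, 13.6, 40.8]
tool_rot: [-0.0, 1.0, -0.024, -0.0]
force: [-0.1, 0.1, 0.1]
gripper_width: 0.65
```

Emit:
step_arm([
  [0,0,-15],
  [0,0,-40],
  [0,0,-75],
  [0,0,-110],
  [0,0,-145],
], roll=[0,0,0,0,0])

```text
time_s: 46.77
ee_pos: [456.8, 13.7, 187.2]
tool_rot: [-0.0, 1.0, -0.024, -0.0]
force: [0.8, -0.4, 0.4]
gripper_width: 0.651
```

```bash
python3 go.py 505,-374,200,-2.8;  python3 - <<'E'
from h import *
S=cam("scene")
cv2.imwrite("pics/s36.png",cv2.resize(S['img'][170:330,320:460],None,fx=4,fy=4,interpolation=2))
E
```

```text
t 46.8 p [456.8  13.7 187.2] yaw -2.72 F [ 0.8 -0.4  0.4] w 0.651 j [-0.13  0.2  -0.5   0.86  0.    1.49]
505,-374,200,-2.8 -> [np.float64(66.6), np.float64(385.0), np.float64(-12.8)] roll 0.1
```

View pics/s36.png

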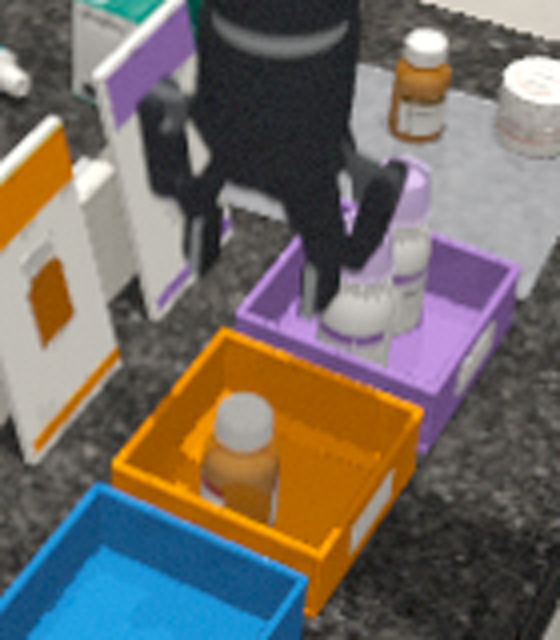

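Emit:
step_arm([
  [6,36,-8],
  [13,76,-13],
  [20,116,-13],
  [27,156,-13],
  [34,196,-13],
], roll=[0,0,0,0,0])

```text
time_s: 47.23
ee_pos: [482.0, -185.6, 199.1]
tool_rot: [0.0, 1.0, -0.024, 0.0]
force: [0.4, 0.2, 0.4]
gripper_width: 0.649
```

Emit:
step_arm([
  [7,38,0],
  [14,78,0],
  [21,118,0],
  [28,158,0],
  [33,189,0],
], roll=[0,0,0,0,0])

```text
time_s: 47.65
ee_pos: [505.9, -377.4, 198.5]
tool_rot: [0.0, 1.0, -0.025, 0.0]
force: [1.1, -0.2, 0.1]
gripper_width: 0.656
```

Emit:
step_arm([
  [0,0,20],
  [0,0,45],
  [0,0,75],
  [0,0,100],
  [0,0,115],
], roll=[0,0,0,0,0])

```text
time_s: 48.07
ee_pos: [504.4, -372.9, 80.4]
tool_rot: [-0.001, 1.0, -0.024, -0.002]
force: [-0.3, 1.0, 0.8]
gripper_width: 0.652
```

```bash
python3 go.py 506,-375,28,-2.8;  python3 - <<'E'
from h import *
S=cam("scene")
cv2.imwrite("pics/s37.png",cv2.resize(S['img'][120:270,350:470],None,fx=4,fy=4,interpolation=2))
E
```

```text
t 48.1 p [ 504.4 -372.9   80.4] yaw -2.74 F [-0.3  1.   0.8] w 0.652 j [-0.75  0.61 -0.18  0.79  0.    0.86]
506,-375,28,-2.8 -> [np.float64(1.7), np.float64(2.0), np.float64(52.4)] roll 0.1
```

View pics/s37.png

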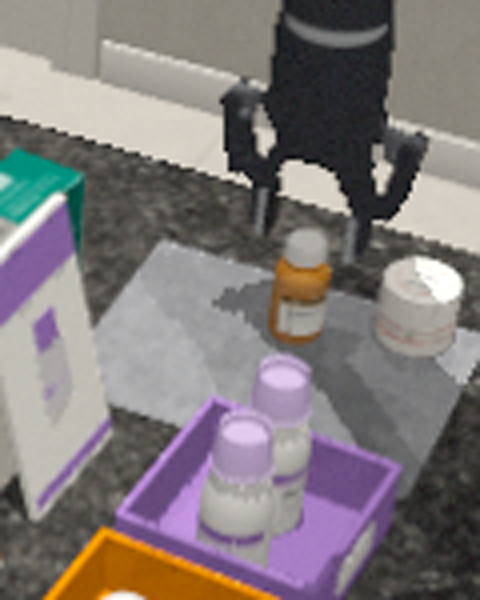

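Emit:
step_arm([
  [0.5,1,12],
  [1,1,26],
  [1,1,38],
  [1,1,46],
  [1,1,50],
], roll=[0,0,0,0,0])

```text
time_s: 48.53
ee_pos: [506.7, -374.9, 32.9]
tool_rot: [-0.0, 1.0, -0.024, -0.0]
force: [-0.2, 0.3, 0.3]
gripper_width: 0.648
```

Emit:
step_arm([
  [0,0,1],
  [0,0,2],
  [0,0,2],
  [0,0,2],
  [0,0,2],
], roll=[0,0,0,0,0], hand=-1)

```text
time_s: 48.95
ee_pos: [507.3, -375.5, 32.5]
tool_rot: [0.0, 1.0, -0.024, 0.0]
force: [0.6, 0.2, 1.4]
gripper_width: 0.427
```

Emit:
step_arm([
  [0,0,0],
  [0,0,-10],
  [0,0,-30],
  [0,0,-60],
  [0,0,-95],
], roll=[0,0,0,0,0])

```text
time_s: 49.37
ee_pos: [505.7, -374.0, 126.7]
tool_rot: [-0.001, 1.0, -0.024, -0.001]
force: [0.5, -0.7, -0.9]
gripper_width: 0.42
```

```bash
python3 go.py 452.8,-41,230,-2.8;  python3 - <<'E'
from h import *
S=cam("scene")
cv2.imwrite("pics/s38.png",cv2.resize(S['img'][120:270,350:470],None,fx=4,fy=4,interpolation=2))
E
```

```text
t 49.4 p [ 505.7 -374.   126.7] yaw -2.73 F [ 0.5 -0.7 -0.9] w 0.42 j [-0.75  0.56 -0.12  0.89 -0.    0.86]
452.8,-41,230,-2.8 -> [np.float64(-68.7), np.float64(-330.1), np.float64(-103.3)] roll 0.1
```

View pics/s38.png

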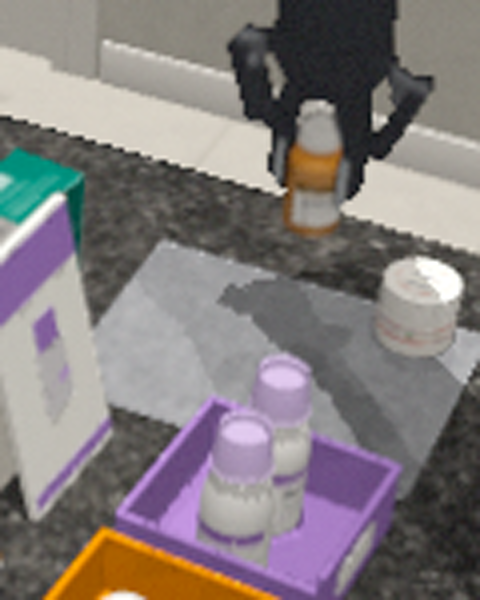

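Emit:
step_arm([
  [-2,-10,-38],
  [-8,-35,-75],
  [-16,-70,-100],
  [-24,-108,-100],
  [-32,-147,-100],
], roll=[0,0,0,0,0])

```text
time_s: 49.83
ee_pos: [482.9, -226.7, 229.9]
tool_rot: [0.001, 1.0, -0.025, 0.003]
force: [1.4, 0.8, -1.4]
gripper_width: 0.423
```

Emit:
step_arm([
  [-8,-38,0],
  [-16,-78,0],
  [-24,-118,0],
  [-32,-156,0],
  [-37,-183,0],
], roll=[0,0,0,0,0])

```text
time_s: 50.25
ee_pos: [452.4, -39.4, 227.5]
tool_rot: [-0.0, 1.0, -0.023, 0.0]
force: [-0.6, -0.1, -0.9]
gripper_width: 0.425
```

Emit:
step_arm([
  [0,0,25],
  [0,0,55],
  [0,0,85],
  [0,0,105],
  [0,0,115],
], roll=[0,0,0,0,0])

```text
time_s: 50.67
ee_pos: [452.1, -41.7, 109.9]
tool_rot: [-0.0, 1.0, -0.024, -0.001]
force: [-0.9, -0.2, -0.2]
gripper_width: 0.428
```

```bash
python3 go.py 453,-41,35,-2.8;  python3 - <<'E'
from h import *
S=cam("scene")
cv2.imwrite("pics/s39.png",cv2.resize(S['img'][170:330,320:460],None,fx=4,fy=4,interpolation=2))
E
```

```text
t 50.7 p [452.1 -41.7 109.9] yaw -2.7 F [-0.9 -0.2 -0.2] w 0.428 j [-0.25  0.29 -0.61  0.67 -0.    1.36]
453,-41,35,-2.8 -> [np.float64(0.9), np.float64(-0.7), np.float64(74.9)] roll 0.1
```

View pics/s39.png

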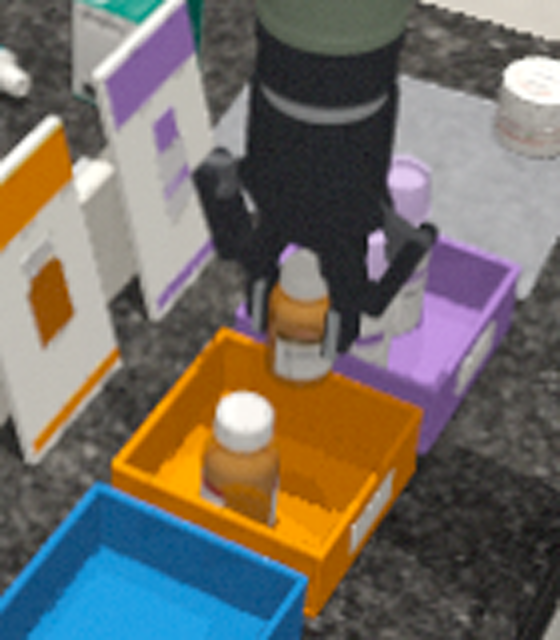

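Emit:
step_arm([
  [0,2,15],
  [0,3,32],
  [0,3,48],
  [0,3,60],
  [0,3,66],
], roll=[0,0,0,0,0])

```text
time_s: 51.13
ee_pos: [453.4, -45.3, 45.5]
tool_rot: [-0.0, 1.0, -0.024, -0.0]
force: [0.4, 0.2, -1.3]
gripper_width: 0.427
```

Emit:
step_arm([
  [0,0,1],
  [0,0,3],
  [0,0,5],
  [0,0,7],
  [0,0,8],
], roll=[0,0,0,0,0])

```text
time_s: 51.55
ee_pos: [454.0, -45.4, 38.2]
tool_rot: [0.0, 1.0, -0.024, 0.001]
force: [-0.3, -0.9, -1.0]
gripper_width: 0.424
```

Emit:
step_arm([
  [0,0,0.6],
  [0,0,1.2],
  [0,0,2],
  [0,0,2.5],
  [0,0,3],
], roll=[0,0,0,0,0])

```text
time_s: 51.97
ee_pos: [453.6, -45.2, 34.8]
tool_rot: [-0.0, 1.0, -0.024, 0.0]
force: [0.3, -1.3, -0.4]
gripper_width: 0.424
```

Emit:
step_arm([
  [0,0,0.4],
  [0,0,0.8],
  [0,0,0.8],
  [0,0,0.8],
  [0,0,0.8],
], roll=[0,0,0,0,0])

```text
time_s: 52.38
ee_pos: [453.6, -45.3, 34.4]
tool_rot: [0.0, 1.0, -0.024, 0.0]
force: [-3.1, 0.2, 6.0]
gripper_width: 0.425
```

Emit:
step_arm([
  [0,0,0],
  [0,0,0],
  [0,0,0],
  [0,0,0],
  [0,0,0],
], roll=[0,0,0,0,0], hand=0.2)

```text
time_s: 52.8
ee_pos: [453.5, -45.3, 34.0]
tool_rot: [-0.0, 1.0, -0.024, -0.0]
force: [0.1, -0.3, -0.6]
gripper_width: 0.6
```

Emit:
step_arm([
  [0,0,-15],
  [0,0,-40],
  [0,0,-75],
  [0,0,-110],
  [0,0,-150],
], roll=[0,0,0,0,0])

```text
time_s: 53.22
ee_pos: [452.4, -45.0, 184.8]
tool_rot: [-0.0, 1.0, -0.024, -0.001]
force: [0.6, -0.5, -0.7]
gripper_width: 0.601
```

```bash
python3 go.py 440,-200,200,-2.8 431,-412,200,-2.8;  python3 - <<'E'
from h import *
S=cam("scene")
cv2.imwrite("pics/s40.png",cv2.resize(S['img'][130:330,300:480],None,fx=3,fy=3,interpolation=2))
T=cam("top")
cv2.imwrite("pics/t40.png",cv2.resize(T['img'][190:330,330:500],None,fx=4,fy=4,interpolation=2))
E
```

```text
t 53.2 p [452.4 -45.  184.8] yaw -2.73 F [ 0.6 -0.5 -0.7] w 0.601 j [-0.26  0.2  -0.51  0.86 -0.    1.36]
440,-200,200,-2.8 -> [np.float64(-5.0), np.float64(155.4), np.float64(-15.2)] roll 0.1
431,-412,200,-2.8 -> [np.float64(-3.9), np.float64(367.6), np.float64(-15.2)] roll 0.1
```

View pics/s40.png

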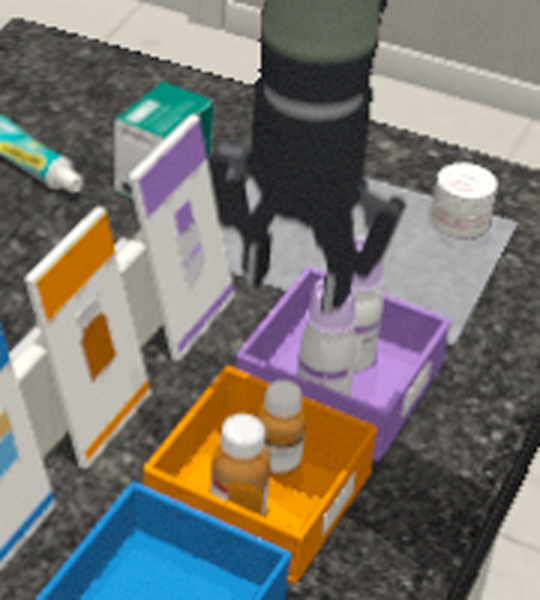

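View pics/t40.png

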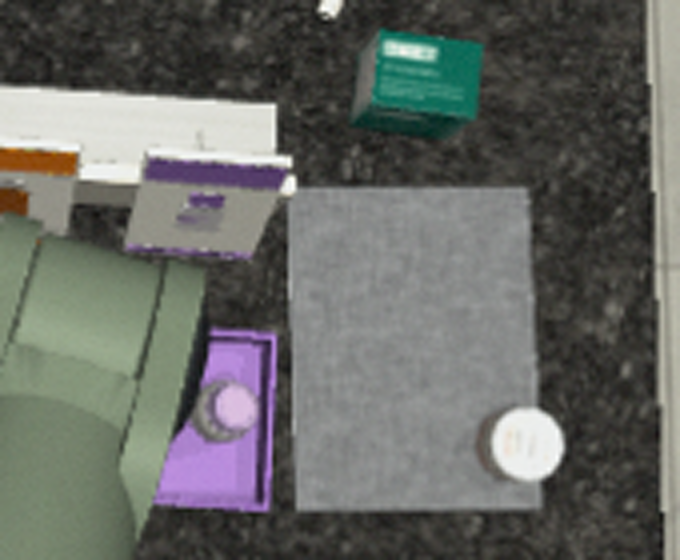

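Emit:
step_arm([
  [-1,36,-5],
  [-2,74,-12],
  [-3,112,-15],
  [-3,150,-15],
  [-4,188,-15],
], roll=[0,0,0,0,0], hand=0.76)

```text
time_s: 53.73
ee_pos: [440.3, -234.5, 199.0]
tool_rot: [0.0, 1.0, -0.024, 0.0]
force: [-0.7, 0.8, -0.5]
gripper_width: 0.88
```

Emit:
step_arm([
  [0,38,0],
  [0,76,0],
  [0,114,0],
  [0,150,0],
  [0,179,0],
], roll=[0,0,0,0,0])

```text
time_s: 54.15
ee_pos: [431.4, -414.3, 198.2]
tool_rot: [0.0, 1.0, -0.025, -0.0]
force: [0.5, 0.2, -0.0]
gripper_width: 0.88
```

Emit:
step_arm([
  [0,0,25],
  [0,0,60],
  [0,0,95],
  [0,0,120],
  [0,0,135],
], roll=[0,0,0,0,0])

```text
time_s: 54.57
ee_pos: [430.2, -409.6, 59.8]
tool_rot: [-0.002, 1.0, -0.024, -0.002]
force: [-0.2, -0.6, 1.0]
gripper_width: 0.878
```

```bash
python3 go.py 430.5,-411.5,17,-2.8;  python3 - <<'E'
from h import *
S=cam("scene")
cv2.imwrite("pics/s41.png",cv2.resize(S['img'][130:270,380:500],None,fx=4,fy=4,interpolation=2))
print(proj(S,[[430.5,-411.5,49]]))
E
```

```text
t 54.6 p [ 430.2 -409.6   59.8] yaw -2.75 F [-0.2 -0.6  1. ] w 0.878 j [-0.89  0.58 -0.29  0.71 -0.    0.73]
430.5,-411.5,17,-2.8 -> [np.float64(0.4), np.float64(1.8), np.float64(42.8)] roll 0.1
[[455.1622436 188.9733621]]
```

View pics/s41.png

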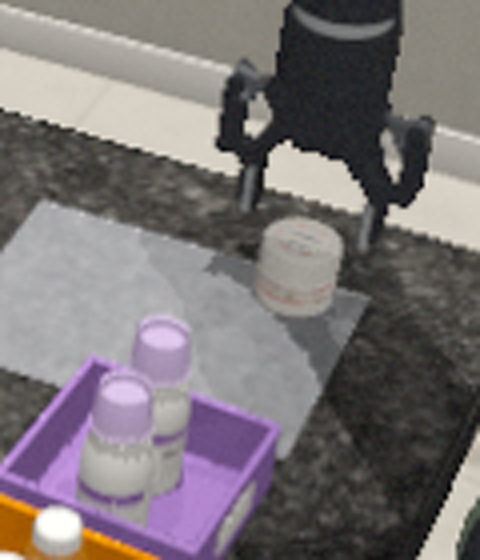

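Emit:
step_arm([
  [0,1,10],
  [0,1,20],
  [0,1,30],
  [0,1,37],
  [0,1,41],
], roll=[0,0,0,0,0])

```text
time_s: 55.03
ee_pos: [432.0, -412.5, 22.4]
tool_rot: [-0.0, 1.0, -0.024, -0.0]
force: [0.3, 0.2, -0.2]
gripper_width: 0.878
```

Emit:
step_arm([
  [0,0,1],
  [0,0,2],
  [0,0,2],
  [0,0,2],
  [0,0,2],
], roll=[0,0,0,0,0], hand=-1)

```text
time_s: 55.45
ee_pos: [432.4, -413.0, 21.6]
tool_rot: [0.0, 1.0, -0.024, 0.0]
force: [-0.1, 0.7, 1.0]
gripper_width: 0.629
```

Emit:
step_arm([
  [0,0,0],
  [0,0,-8],
  [0,0,-25],
  [0,0,-50],
  [0,0,-80],
], roll=[0,0,0,0,0])

```text
time_s: 55.87
ee_pos: [431.1, -411.5, 100.9]
tool_rot: [-0.001, 1.0, -0.024, -0.001]
force: [0.0, -1.0, 0.0]
gripper_width: 0.625
```

```bash
python3 go.py 461,132,220,-2.8;  python3 - <<'E'
from h import *
S=cam("scene")
cv2.imwrite("pics/s42.png",cv2.resize(S['img'][130:270,380:500],None,fx=4,fy=4,interpolation=2))
E
```

```text
t 55.9 p [ 431.1 -411.5  100.9] yaw -2.73 F [ 0. -1.  0.] w 0.625 j [-0.89  0.53 -0.25  0.79  0.    0.73]
461,132,220,-2.8 -> [np.float64(4.0), np.float64(-544.3), np.float64(-119.1)] roll 0.1
```

View pics/s42.png

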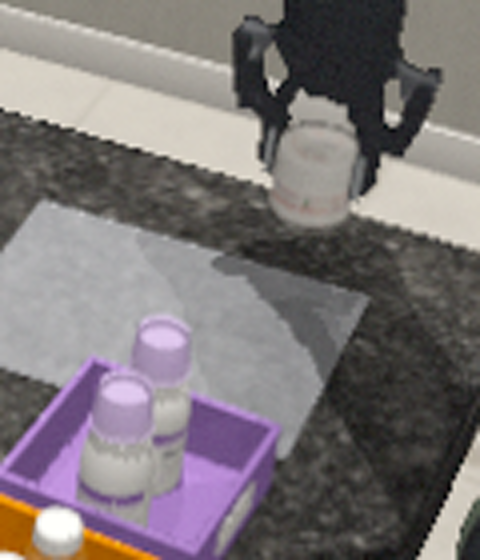

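Emit:
step_arm([
  [0,-5,-38],
  [0,-15,-78],
  [0,-35,-115],
  [0,-70,-120],
  [0,-108,-120],
], roll=[0,0,0,0,0])

```text
time_s: 56.33
ee_pos: [438.9, -306.3, 225.0]
tool_rot: [0.003, 1.0, -0.025, 0.003]
force: [0.6, -0.4, -1.5]
gripper_width: 0.626
```

Emit:
step_arm([
  [0,-38,0],
  [1,-78,0],
  [1,-118,0],
  [2,-158,0],
  [2,-198,0],
], roll=[0,0,0,0,0])

```text
time_s: 56.75
ee_pos: [448.4, -105.3, 221.7]
tool_rot: [0.0, 1.0, -0.024, 0.001]
force: [0.9, -0.5, -0.6]
gripper_width: 0.627
```

Emit:
step_arm([
  [0,-40,0],
  [0,-80,0],
  [1,-120,0],
  [1,-160,0],
  [1,-198,0],
], roll=[0,0,0,0,0])

```text
time_s: 57.17
ee_pos: [458.7, 92.8, 221.7]
tool_rot: [-0.0, 1.0, -0.024, 0.001]
force: [0.6, 0.2, -1.4]
gripper_width: 0.626
```

```bash
python3 go.py 461,132,24,-2.8
```

```text
t 57.2 p [458.7  92.8 221.7] yaw -2.71 F [ 0.6  0.2 -1.4] w 0.626 j [ 0.04  0.19 -0.43  0.96  0.    1.66]
461,132,24,-2.8 -> [np.float64(0.4), np.float64(-39.3), np.float64(197.7)] roll 0.1
```

Emit:
step_arm([
  [0,-20,0],
  [0,-39,10],
  [0,-39,40],
  [0,-39,75],
  [0,-39,105],
], roll=[0,0,0,0,0])

```text
time_s: 57.58
ee_pos: [461.0, 130.3, 115.4]
tool_rot: [-0.0, 1.0, -0.023, 0.001]
force: [-0.2, -0.7, -0.9]
gripper_width: 0.625
```

```bash
python3 go.py 461,132,24,-2.8;  python3 - <<'E'
from h import *
S=cam("scene")
cv2.imwrite("pics/s43.png",cv2.resize(S['img'][200:380,280:450],None,fx=3.5,fy=3.5,interpolation=2))
E
```

```text
t 57.6 p [461.  130.3 115.4] yaw -2.64 F [-0.2 -0.7 -0.9] w 0.625 j [ 0.12  0.32 -0.55  0.69 -0.    1.74]
461,132,24,-2.8 -> [np.float64(-0.0), np.float64(-1.7), np.float64(91.4)] roll 0.2
```

View pics/s43.png

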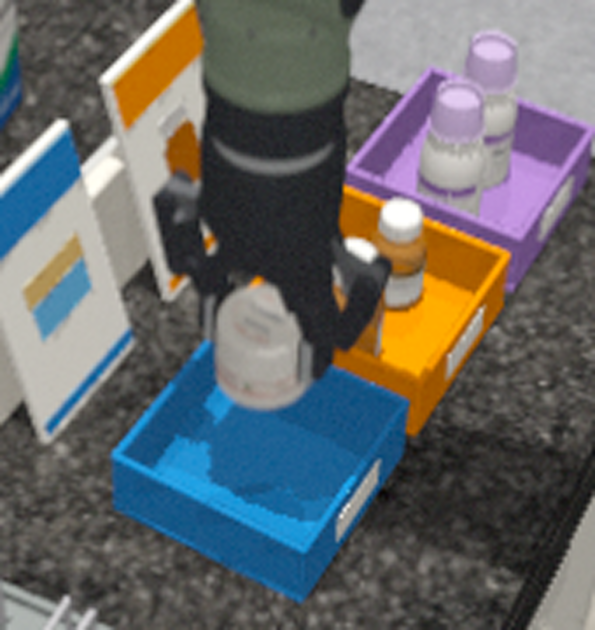

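Emit:
step_arm([
  [0,-1,18],
  [0,-1,38],
  [0,-1,56],
  [0,-1,72],
  [0,-1,82],
], roll=[0,0,0,0,0])

```text
time_s: 58.05
ee_pos: [460.7, 130.5, 33.7]
tool_rot: [0.0, 1.0, -0.024, -0.0]
force: [-1.0, -0.0, -0.4]
gripper_width: 0.626
```

Emit:
step_arm([
  [0,0,1],
  [0,0,3],
  [0,0,4.5],
  [0,0,6],
  [0,0,7],
], roll=[0,0,0,0,0])

```text
time_s: 58.47
ee_pos: [461.6, 130.7, 27.7]
tool_rot: [-0.0, 1.0, -0.024, 0.001]
force: [0.6, 0.0, -0.3]
gripper_width: 0.624
```

Emit:
step_arm([
  [0,0,0.6],
  [0,0,1.2],
  [0,0,1.8],
  [0,0,2.2],
  [0,0,2.2],
], roll=[0,0,0,0,0])

```text
time_s: 58.88
ee_pos: [460.9, 130.6, 24.8]
tool_rot: [-0.0, 1.0, -0.024, -0.0]
force: [0.1, 0.6, -0.3]
gripper_width: 0.626
```

Emit:
step_arm([
  [0,0,0.5],
  [0,0,1],
  [0,0,1.5],
  [0,0,1.8],
  [0,0,1.8],
], roll=[0,0,0,0,0])

```text
time_s: 59.3
ee_pos: [460.9, 130.6, 23.5]
tool_rot: [0.0, 1.0, -0.024, 0.0]
force: [-1.2, 0.1, 5.5]
gripper_width: 0.624
```

Emit:
step_arm([
  [0,0,0],
  [0,0,0],
  [0,0,0],
  [0,0,0],
  [0,0,0],
], roll=[0,0,0,0,0], hand=0.55)

```text
time_s: 59.72
ee_pos: [460.9, 130.6, 23.0]
tool_rot: [0.0, 1.0, -0.024, -0.0]
force: [-0.7, -0.1, 0.2]
gripper_width: 0.771
```

Emit:
step_arm([
  [0,0,-15],
  [0,0,-45],
  [0,0,-80],
  [0,0,-120],
  [0,0,-160],
], roll=[0,0,0,0,0])

```text
time_s: 60.13
ee_pos: [460.1, 130.5, 184.4]
tool_rot: [0.0, 1.0, -0.024, -0.001]
force: [1.2, -0.4, 0.3]
gripper_width: 0.773
```

Emit:
step_arm([
  [-5,-15,-30],
  [-15,-45,-60],
  [-25,-80,-90],
  [-40,-115,-110],
  [-50,-150,-120],
], roll=[0,0,0,0,0])

```text
time_s: 60.55
ee_pos: [419.2, 279.8, 304.6]
tool_rot: [-0.001, 1.0, -0.025, 0.002]
force: [0.7, 1.0, 0.3]
gripper_width: 0.771
```

```bash
python3 go.py;  python3 - <<'E'
from h import *
S=cam("scene")
cv2.imwrite("pics/s44.png",S['img'])
cv2.imwrite("pics/s44z.png",cv2.resize(S['img'][170:390,230:470],None,fx=2.7,fy=2.7,interpolation=2))
T=cam("top")
cv2.imwrite("pics/t44.png",cv2.resize(T['img'][190:330,170:480],None,fx=2.58,fy=2.58,interpolation=2))
E
```

```text
t 60.5 p [419.2 279.8 304.6] yaw -2.82 F [0.7 1.  0.3] w 0.771 j [ 0.44  0.2  -0.19  1.17 -0.    2.06]
```

View pics/s44z.png

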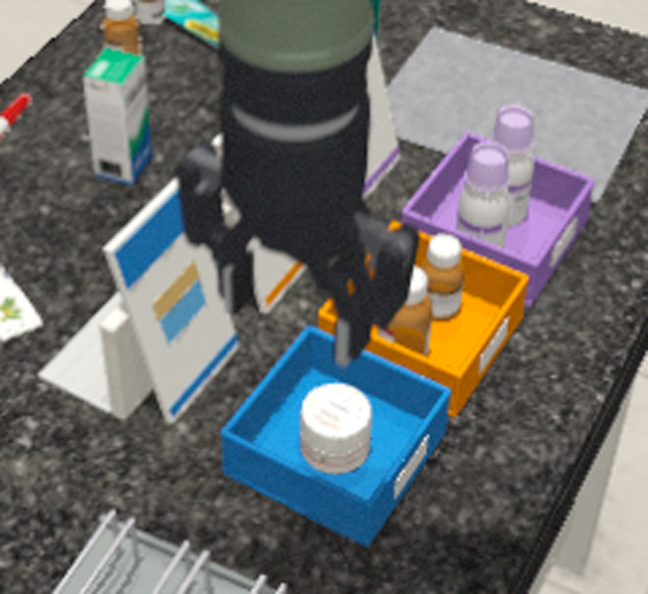

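View pics/t44.png

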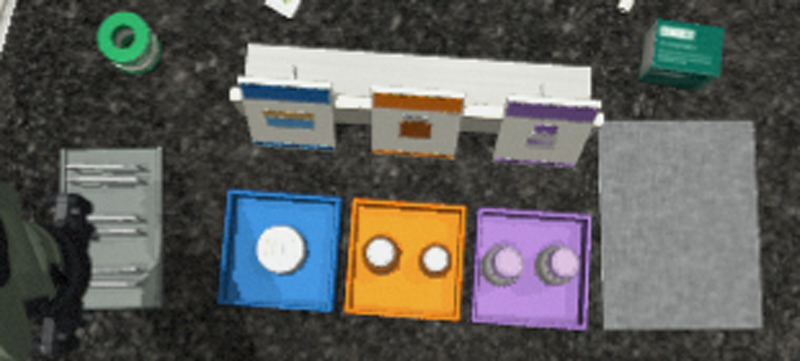

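View pics/s44.png

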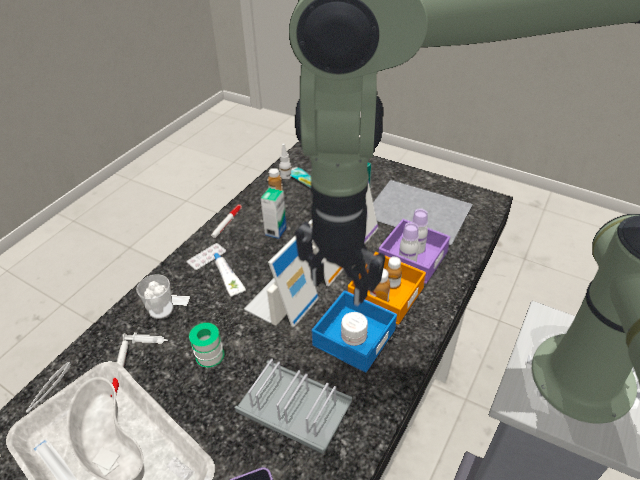

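Emit:
step_arm([
  [0,0,0],
  [0,0,0],
  [0,0,0],
  [0,0,0],
  [0,0,0],
], roll=[0,0,0,0,0])

```text
time_s: 61.07
ee_pos: [419.4, 277.5, 301.1]
tool_rot: [0.0, 1.0, -0.025, -0.001]
force: [0.8, 0.0, -0.7]
gripper_width: 0.773
```

```bash
python3 - <<'E'
from h import *
T=cam("top");tz=lambda x,y:(170+x/2.58,190+y/2.58)
for n,a,b in(("blue",(286,90),(294,148)),("or",(418,93),(414,156)),("pur",(555,101),(540,164))):
    t=onz(T,*tz(*a),174);f=onz(T,*tz(*b),1); print(n,t,f,"lean deg",np.degrees(np.arctan2(t[0]-f[0],173)))
from bench import finish_job
print(finish_job())
E
```

```text
blue [622.78766003 118.34507022 174.        ] [584.7946358  123.04310103   1.        ] lean deg 12.386259167623319
or [622.95124816 -21.97213539 174.        ] [578.67103703 -21.5587307    1.        ] lean deg 14.356915586015505
pur [ 617.89176277 -167.40492443  174.        ] [ 572.6923429  -172.95507663    1.        ] lean deg 14.642263294492446
the job is handed in; nothing more can be done
None
```

The job is finished and handed in at about 61 s.

- **Signs:** I took all three signs out of the rack first. Each one now leans against the backboard behind the bin of its own colour, picture to the front. The last top view put the leans at about 12° (blue), 14° (orange) and 15° (purple), with their feet about 30 mm in front of the board.
- **Medicines:** Five were present; the tan-lidded pot was absent. Both brown bottles stand in the orange bin, both purple-capped bottles in the purple bin and the white pot in the blue bin. I lowered each until the force reading showed contact with the bin floor.
- **Last pictures:** All the signs were leaning, every medicine was upright in its bin, and the mat was empty. The green carton and the tape stack looked unmoved in the top view, and the tall carton looked unmoved in the side view. The gripper was well clear of everything.

**Problems along the way:**
- The white pot was knocked about 35 mm aside during the run, so I located it again before gripping it.
- The second purple-capped bottle tilted in the grip and touched the purple bin's rim on the way in, at about 14 N. I raised it, shifted it and lowered it again, and it stood upright once released.
- The side camera disagreed with the top camera by up to about 5 mm, so I relied mostly on the top view.

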